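# Restack a bonsai turntable spindle

## Task

Thread the loose parts onto the upright spindle of the bonsai turntable foot, one on top of the other: first the plain spacer tube, then the flat washer, then the flanged bushing with its flange down. Then press on the bushing so the whole stack pushes the stiff rubber collar all the way down onto its hub, bearing on the bottomed collar with more than 12 N for a moment but never pressing on collar or foot with more than 25 N, and let go. Leave the pot, dome, saucer and scoop where they are.

Things in the scene. Friction and masses are not known exactly. Their poses are not given: they have to be found in the camera images.
- foot: The turntable's fixed cast grey round foot, 120 mm across and 20 mm high, standing flat on the table. Origin: centre of its underside. z up. A fixed upright steel spindle 16 mm in diameter rises from its middle to 100 mm above the table; its last 6 mm taper to 8 mm across.
- spindle_tip (a point): Centre of the spindle's top end, on its axis, 100 mm above the table.
- collar: Black rubber collar around the spindle, 44 mm across and 8 mm high, that slides stiffly straight down the spindle: it yields at about 7 N, stays where it is left, and goes down until it stops hard on the dark hub (36 mm across) below it. The hub's height was set by the last user and is not reported; its top is 28 to 36 mm above the table, and the collar still has 6 to 14 mm to go, so the stop must be felt. Origin: centre of the collar's underside, z up.
- spacer_center (a point): Loose aluminium spacer: a plain tube 36 mm outside, 18 mm bore, 20 mm high, about 40 g, standing upright on the table. Point: its centre, on its axis half-way up (10 mm above its underside). z along its axis.
- washer_center (a point): Loose thick steel washer: a flat ring 52 mm outside, 18 mm bore, 8 mm thick, about 115 g, lying flat on the table. Point: its centre, on its axis half-way up (4 mm above its underside). z along its axis.
- bushing_center (a point): Loose steel flanged bushing, 24 mm high, 18 mm bore right through, about 145 g, standing upright with its flange down: flange 50 mm across and 5 mm high, above it a barrel 32 mm across and 19 mm high. Point: its centre, on its axis half-way up (12 mm above its underside). z up along its axis.
- pot: Grey ceramic plant pot, 104 mm across the rim, 95 mm high, open upward; bystander. Origin: centre of its underside.
- dome: Clear plastic humidity dome, open side down, 124 mm across, 85 mm high plus a 14 mm knob; bystander. Origin: centre of its underside.
- saucer: Orange silicone plant saucer, 130 mm across, 18 mm high; bystander. Origin: centre of its underside.
- scoop: Stainless steel scoop lying on the table, blade 56 mm wide to +x, handle to -x, 213 mm long, 30 mm high; bystander. Origin: underside, where the blade meets the handle.

How it is judged:
On the way, in this order (a step that is already met when the one before it is completed fails the run):
1. the spacer is on the spindle, flat on the collar (horizontal distance between spacer_center and spindle_tip below 0.004 m and angle between spacer_center's own z axis and vertical below 0.12 rad and z of spacer_center in the frame of collar between 0.016 and 0.02 m), for 0.2 s.
2. the washer is on the spindle, flat on the spacer (all of step 1 and horizontal distance between washer_center and spindle_tip below 0.004 m and angle between washer_center's own z axis and vertical below 0.12 rad and z of washer_center in the frame of collar between 0.03 and 0.034 m), for 0.2 s.
3. the bushing is on the spindle on the washer, and the collar, pushed down, bears more than 12 N for 0.3 s (it can hold that only on its hub) (all of step 2 and horizontal distance between bushing_center and spindle_tip below 0.004 m and angle between bushing_center's own z axis and vertical below 0.12 rad and z of bushing_center in the frame of collar between 0.046 and 0.05 m and contact force between collar and anything else above 12 N and distance of collar from where it was at the start of the episode above 0.004 m), for 0.3 s.
At the end, for the whole second after the job is handed in: Spacer, washer, bushing (flange down) are on the spindle in that order from below, within 4 mm of its axis, level within 0.12 rad, each resting on the one below (heights over the collar within 2 mm); the collar stands at least 4 mm from its starting height (all of step 2 and horizontal distance between bushing_center and spindle_tip below 0.004 m and angle between bushing_center's own z axis and vertical below 0.12 rad and z of bushing_center in the frame of collar between 0.046 and 0.05 m and distance of collar from where it was at the start of the episode above 0.004 m); the robot touches nothing.
It fails at once if the collar is pressed with more than 25 N (contact force between collar and anything else above 25 N).
It fails at once if the foot or its spindle is pressed with more than 25 N (contact force between foot and anything else above 25 N).
It fails at once if the pot, dome, saucer or scoop is moved by more than 20 mm (distance of any of pot, dome, saucer, scoop from where it was at the start of the episode above 0.02 m).
It also fails if it takes over 72 s, if anything falls off the work surface, if the arm or the gripper's body presses on something with over 40 N, if the wrist force passes 120 N, or if a joint passes its speed limit or range.

## Robot

A 6-joint arm with a two-finger parallel gripper is mounted at the origin on the work surface. World frame = base frame: x ahead of the robot, y to its left, z up, the work surface at z = 0. Lengths are in m, angles in rad, forces in N, time in s.
With the tool pointing down it reaches from about 0.35 to 0.775 m from the base axis. Payload 5.5 kg.
Tool frame: the origin (TCP) lies on the centre line of the jaws, within the pads' length; the fingertips stand 17 mm ahead of it and the grasp point (between the pads) lies 2 mm behind it; z points along the fingers, y is the direction in which the jaws open and shut (so a half turn about z gives the same grasp; the last joint's range is limited). The gripper opens to 85 mm and grips with 20 to 120 N. Pads are 22 mm wide; open, the fingers measure 114 mm over their backs; the gripper's body (76 mm by 85 mm) begins 54 mm behind the grasp point. The pads swing forward as they close: fully open they stand 13 mm farther back than shut.
Start: joints at [0.986, 0.313, 0.046, 1.304, 0, 1.431], TCP at [0.247, 0.519, 0.248] pointing down, gripper open.
Joint ranges: [-2.76, 2.76], [-0.86, 1.69], [-1.03, 1.26], [-2.2, 2.34], [-1.47, 1.5], [-3.14, 3.14]. Speed limits (rad/s): [2.57, 2.57, 3.14, 3.14, 3.14, 3.14].

## Interface

Orientations are given as a unit quaternion [w, x, y, z].
In Python, from workcell import env gives the robot as it stands.
- The arm moves only by the tool servo_tool, never from a script. Its argument "increments" is a list of rows, each an object of numbers: "claw": the closure, from 0 (fully open) to 1 (shut); "x", "y", "z": the shift along the world's x, y, z in units of 25 mm (1.0 is 25 mm); "ax", "ay", "az": the turn, a rotation vector about the world's x, y, z in units of 8 degrees (1.0 is 8 degrees). A call has 1 to 5 rows; each row shifts and turns the commanded pose from where the row before left it; what a row does not reach is not made up. A row lasts 1/10 s, in which the tool goes at most 50 mm and 8.59 degrees, less where a joint would pass 70% of its speed; a pose out of reach is approached as far as the arm can. A call is refused whole if a number of a shift passes 1 or a number of a turn 1, either way. A call with a gripper value outside its range is refused whole. The fingers move at their own pace and stop on an object; "newtons" is the grip in N (left out, the last holds). Time passes only in rows, so rows that do not move let the fingers close. It gives the time, the measured TCP pose, the force and the opening at its end, in the units of the state.
- env.get_state(): the state, without advancing time (a new reading comes with each control period).
- env.read_camera(name): name is "scene" or "side" or "wrist"; returns the picture (420x560x3 uint8, red, green, blue); there is no depth.
- env.calibration(name): a dict with "K" (3x3 intrinsics, pixels), "world_to_cam" (4x4, takes a point from world to camera coordinates). Camera axes: x right, y down, z forward; pixel columns grow to the right and rows downward; lengths in m; the calibration is good to about 2 mm. A picture is of the moment at which its call begins: read the wrist's pose just before it. calibration takes no time and is no camera call; for the wrist camera it gives the pose at the moment of the call.
- env.hand_in(): hands the job in, once; it reports no verdict.
The state is a dict: "clock": time; "joint_pos": joint angles; "qvel": joint speeds; "tau": joint torques, N m; "tcp_pos": TCP position; "orientation": TCP orientation; "wrist_force": force on the tool from outside, world axes, zero at the start; "ft_torque": the same for the moment, N m; "finger_gap": finger opening in m.
Only numpy, scipy, OpenCV 4.12 (cv2) and the standard library are available. Lean on these libraries where they do the work, as an engineer would, in place of code of your own. Each camera call takes 0.05 s, during which the arm holds its last target.

## Working session

There is one attempt and no reset: what is moved stays moved. The work goes in short steps, Python scripts to look and compute and a tool call to move; the robot and the scene stay as the last step left them, time stands still between calls to the robot, and variables do not carry over. Pictures are saved under pics/ and viewed, and the job is handed in when it is done.

Besides the shell and the picture viewer there is one more tool, called after "Request:" as name(argument=value, ...) on one line, values as JSON. servo_tool: Moves the arm, as the interface text tells. Its arguments: {"type":"object","properties":{"increments":{"type":"array"},"newtons":{"type":"number"}},"required":["increments"]}

```bash
mkdir -p pics; ls
python3 - <<'E'
from workcell import env
import cv2,numpy as np
np.set_printoptions(precision=4,suppress=True)
print(env.get_state())
for n in ["scene","side","wrist"]:
    c=env.calibration(n);print(n,c)
    im=env.read_camera(n);cv2.imwrite(f"pics/{n}0.png",im[:,:,::-1])
E
```

```text
pics
{'clock': 0.0, 'joint_pos': array([ 0.9864,  0.314 ,  0.0449,  1.3036, -0.    ,  1.4312]), 'qvel': array([-0.0007,  0.0009, -0.0004,  0.0001, -0.0008, -0.0005]), 'tau': array([ -0.0003, -48.0625,  29.8534,   0.0194,  -0.0002,  -0.    ]), 'tcp_pos': array([0.2471, 0.5186, 0.2474]), 'orientation': array([-0.0003,  0.2206,  0.9754, -0.0009]), 'wrist_force': array([ 0.2497, -0.2294,  0.0597]), 'ft_torque': array([-0.0427, -0.05  , -0.0237]), 'finger_gap': 0.0854169723262113}
scene {'K': array([[476.1427,   0.    , 276.5484],
       [  0.    , 476.1427, 214.7365],
       [  0.    ,   0.    ,   1.    ]]), 'world_to_cam': array([[-0.1917,  0.9813, -0.0185,  0.2262],
       [ 0.6409,  0.1108, -0.7596, -0.3126],
       [-0.7433, -0.1575, -0.6501,  1.6709],
       [ 0.    ,  0.    ,  0.    ,  1.    ]])}
side {'K': array([[385.7998,   0.    , 278.1507],
       [  0.    , 385.7998, 209.5669],
       [  0.    ,   0.    ,   1.    ]]), 'world_to_cam': array([[ 0.9731, -0.2298,  0.0156, -0.6393],
       [-0.1301, -0.6046, -0.7858,  0.1055],
       [ 0.1901,  0.7627, -0.6182,  0.8713],
       [ 0.    ,  0.    ,  0.    ,  1.    ]])}
wrist {'K': array([[373.4155,   0.    , 276.123 ],
       [  0.    , 373.4155, 207.9278],
       [  0.    ,   0.    ,   1.    ]]), 'world_to_cam': array([[ 0.4311,  0.9023, -0.0013, -0.5746],
       [ 0.871 , -0.4157,  0.2616, -0.034 ],
       [ 0.2355, -0.1139, -0.9652,  0.3785],
       [ 0.    ,  0.    ,  0.    ,  1.    ]])}
```

View pics/scene0.png

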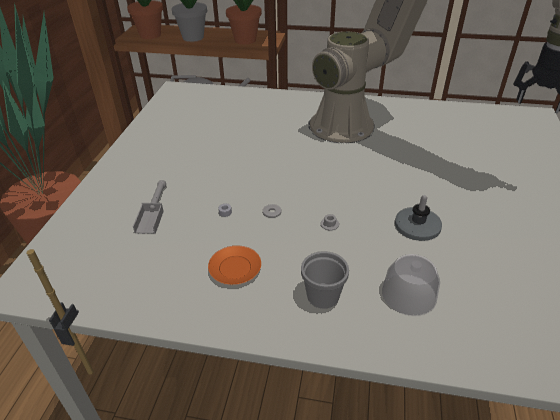

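View pics/side0.png

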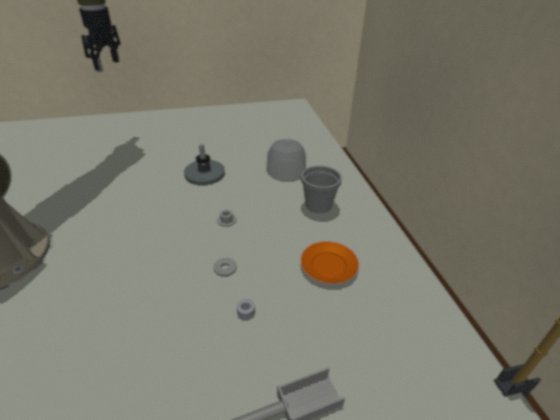

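View pics/wrist0.png

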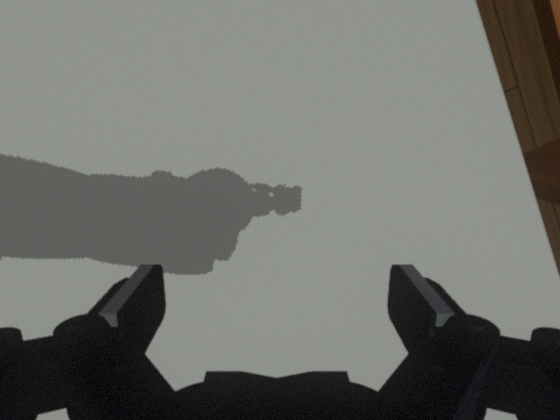

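The scene view shows the spacer at about (225,210), washer (272,211), bushing (330,222) and spindle tip (423,198). In the side view they are at (246,308), (225,266), (227,215) and (202,147). I'll zoom in to refine these.

Run:
```python
import cv2,numpy as np
a=cv2.imread("pics/scene0.png");b=cv2.imread("pics/side0.png")
A=cv2.resize(a[185:245,200:460],None,fx=3,fy=3,interpolation=cv2.INTER_CUBIC)
B=cv2.resize(b[130:330,170:290],None,fx=3,fy=3,interpolation=cv2.INTER_CUBIC)
cv2.imwrite("pics/za.png",A);cv2.imwrite("pics/zb.png",B)
```

```text
(no output)
```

View pics/za.png

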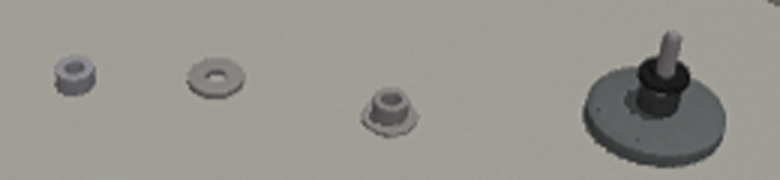

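View pics/zb.png

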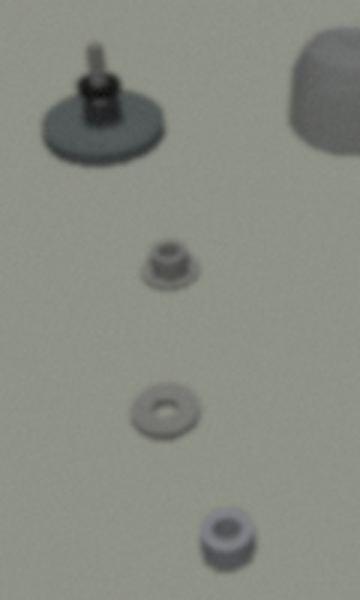

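```bash
cat > h.py <<'E'
from workcell import env
import cv2,numpy as np
np.set_printoptions(precision=4,suppress=True)
def atz(n,uv,z,c=None):
    c=c or env.calibration(n);T=c["world_to_cam"];R,t=T[:3,:3],T[:3,3]
    d=R.T@np.linalg.inv(c["K"])@np.array([uv[0],uv[1],1.]);o=-R.T@t
    return o+d*(z-o[2])/d[2]
def proj(n,p,c=None):
    c=c or env.calibration(n);T=c["world_to_cam"];q=c["K"]@(T[:3,:3]@np.array(p)+T[:3,3]);return q[:2]/q[2]
E
python3 - <<'E'
from h import *
for nm,z,a,b in [("spacer",.02,(74,69),(227,528)),("washer",.008,(216,75),(166,408)),("bush",.024,(391,98),(169,250)),("tip",.1,(671,34),(95,46))]:
    a=np.array(a)/3-.33+[200,185];b=np.array(b)/3-.33+[170,130]
    print(nm,atz("scene",a,z),atz("side",b,z))
E
```

```text
spacer [ 0.5285 -0.2731  0.02  ] [ 0.5264 -0.2739  0.02  ]
washer [ 0.5008 -0.1463  0.008 ] [ 0.5017 -0.1481  0.008 ]
bush [0.5241 0.0168 0.024 ] [0.5258 0.0158 0.024 ]
tip [0.4901 0.245  0.1   ] [0.4899 0.2394 0.1   ]
```

Run:
```python
from h import *
s=env.get_state();c=env.calibration("wrist");T=c["world_to_cam"];o=-T[:3,:3].T@T[:3,3]
print("cam-tcp",o-s["tcp_pos"]);
for z in(.1,.02,0): print(z,atz("wrist",(280,180),z)-s["tcp_pos"])
for n,p in dict(foot=(.49,.243,.1),bush=(.525,.0163,.024),wash=(.501,-.147,.008),sp=(.5275,-.2735,.02)).items(): print(n,[proj(k,p) for k in("scene","side")])
```

```text
cam-tcp [-0.0591  0.0287  0.126 ]
0.1 [-0.0104  0.0083 -0.1476]
0.02 [ 0.0038  0.0024 -0.2276]
0 [ 0.0073  0.0009 -0.2476]
foot [array([422.516 , 195.8907]), array([201.2858, 144.3859])]
bush [array([329.7848, 217.5282]), array([225.6615, 212.9178])]
wash [array([271.4149, 209.6997]), array([224.6182, 265.3541])]
sp [array([224.2987, 207.4318]), array([245.8593, 305.3898])]
```

Request:
servo_tool(increments=[{"x": 0.8,"y": -1},{"x": 0.8,"y": -1},{"x": 0.8,"y": -1},{"x": 0.8,"y": -1},{"x": 0.8,"y": -1}])

```text
schema error: expected keys claw, x, y, z, ax, ay, az
```

Request:
servo_tool(increments=[{"claw": 0,"x": 0.9,"y": -1,"z": 0,"ax": 0,"ay": 0,"az": 0},{"claw": 0,"x": 0.9,"y": -1,"z": 0,"ax": 0,"ay": 0,"az": 0},{"claw": 0,"x": 0.9,"y": -1,"z": 0,"ax": 0,"ay": 0,"az": 0},{"claw": 0,"x": 0.9,"y": -1,"z": 0,"ax": 0,"ay": 0,"az": 0},{"claw": 0,"x": 0.9,"y": -1,"z": 0,"ax": 0,"ay": 0,"az": 0}], newtons=30)

```text
clock: 0.65
tcp_pos: [0.3605, 0.3929, 0.248]
orientation: [-0.0, 0.22, 0.975, -0.0]
wrist_force: [0.2, -0.3, 0.8]
finger_gap: 0.0858
```

Request:
servo_tool(increments=[{"claw": 0,"x": 0.9,"y": -1,"z": 0,"ax": 0,"ay": 0,"az": 0},{"claw": 0,"x": 0.9,"y": -1,"z": 0,"ax": 0,"ay": 0,"az": 0},{"claw": 0,"x": 0.9,"y": -1,"z": 0,"ax": 0,"ay": 0,"az": 0},{"claw": 0,"x": 0.9,"y": -1,"z": 0,"ax": 0,"ay": 0,"az": 0},{"claw": 0,"x": 0.9,"y": -1,"z": 0,"ax": 0,"ay": 0,"az": 0}])

```text
clock: 1.15
tcp_pos: [0.4731, 0.2679, 0.2481]
orientation: [-0.0, 0.221, 0.975, -0.0]
wrist_force: [-0.4, 0.4, 0.4]
finger_gap: 0.0855
```

Request:
servo_tool(increments=[{"claw": 0,"x": 0.8,"y": -1,"z": 0,"ax": 0,"ay": 0,"az": 0},{"claw": 0,"x": 0,"y": 0,"z": 0,"ax": 0,"ay": 0,"az": 0},{"claw": 0,"x": 0,"y": 0,"z": 0,"ax": 0,"ay": 0,"az": 0}])

```text
clock: 1.45
tcp_pos: [0.4925, 0.2434, 0.2479]
orientation: [-0.001, 0.221, 0.975, -0.0]
wrist_force: [0.0, 0.7, 0.5]
finger_gap: 0.0858
```

Run:
```python
from h import *
s=env.get_state();c=env.calibration("wrist")
im=env.read_camera("wrist");cv2.imwrite("pics/w1.png",im[:,:,::-1]);np.savez("w1.npz",K=c["K"],world_to_cam=c["world_to_cam"])
print(s["clock"],s["tcp_pos"],s["joint_pos"],proj("wrist",(.49,.243,.1),c))
```

```text
1.45 [0.4925 0.2434 0.2479] [ 0.3127  0.2642 -0.0217  1.2859  0.0004  0.7594] [273.7163 194.4097]
```

View pics/w1.png

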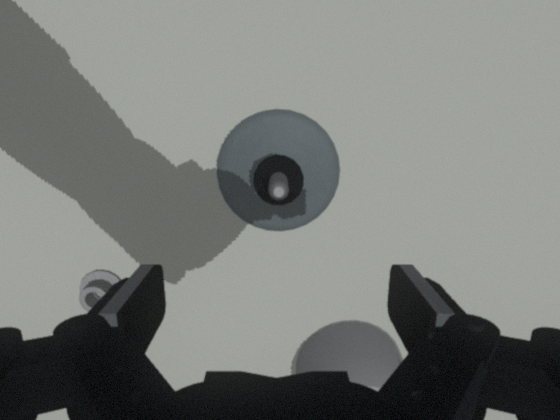

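Run:
```python
from h import *
a=cv2.imread("pics/w1.png")[100:240,210:350]
cv2.imwrite("pics/zw1.png",cv2.resize(a[45:115,35:105],None,fx=8,fy=8,interpolation=cv2.INTER_CUBIC))
```

```text
(no output)
```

View pics/zw1.png

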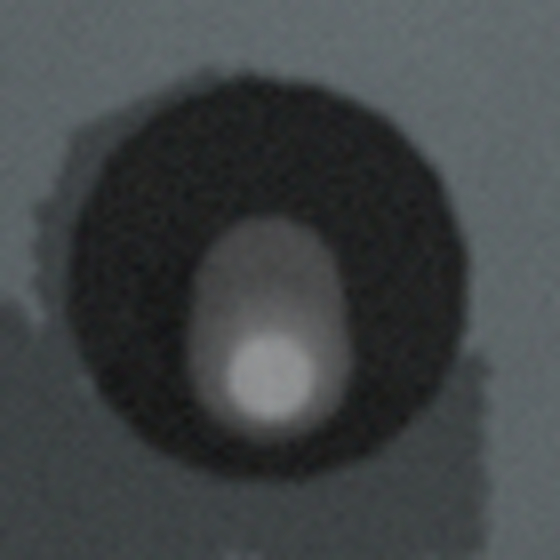

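Run:
```python
from h import *
c=dict(np.load("w1.npz"))
print(atz("wrist",(278.4,191.7),.1,c));print(atz("wrist",(278.0,179.0),.05,c))
print(atz("wrist",(278.3,169.8),.02,c), [atz("wrist",(278.0,179.0),z,c) for z in (.045,.055)])
```

```text
[0.4896 0.2471 0.1   ]
[0.4894 0.2471 0.05  ]
[0.4867 0.2489 0.02  ] [array([0.4903, 0.2467, 0.045 ]), array([0.4885, 0.2475, 0.055 ])]
```

Wrist view: the spindle tip is at (278.4,191.7), which gives an axis of about (0.4896, 0.2471). The collar centre agrees. Next I go to the spacer.

Request:
servo_tool(increments=[{"claw": 0,"x": 0.07,"y": -1,"z": 0,"ax": 0,"ay": 0,"az": 0},{"claw": 0,"x": 0.07,"y": -1,"z": 0,"ax": 0,"ay": 0,"az": 0},{"claw": 0,"x": 0.07,"y": -1,"z": 0,"ax": 0,"ay": 0,"az": 0},{"claw": 0,"x": 0.07,"y": -1,"z": 0,"ax": 0,"ay": 0,"az": 0},{"claw": 0,"x": 0.07,"y": -1,"z": 0,"ax": 0,"ay": 0,"az": 0}])

```text
clock: 2.0
tcp_pos: [0.5004, 0.1195, 0.2484]
orientation: [-0.0, 0.219, 0.976, 0.0]
wrist_force: [-0.0, -0.2, -0.2]
finger_gap: 0.0857
```

Request:
servo_tool(increments=[{"claw": 0,"x": 0.07,"y": -1,"z": 0,"ax": 0,"ay": 0,"az": 0},{"claw": 0,"x": 0.07,"y": -1,"z": 0,"ax": 0,"ay": 0,"az": 0},{"claw": 0,"x": 0.07,"y": -1,"z": 0,"ax": 0,"ay": 0,"az": 0},{"claw": 0,"x": 0.07,"y": -1,"z": 0,"ax": 0,"ay": 0,"az": 0},{"claw": 0,"x": 0.07,"y": -1,"z": 0,"ax": 0,"ay": 0,"az": 0}])

```text
clock: 2.5
tcp_pos: [0.5095, -0.0054, 0.2484]
orientation: [0.0, 0.219, 0.976, 0.0]
wrist_force: [-0.0, -0.3, 1.1]
finger_gap: 0.0852
```

Request:
servo_tool(increments=[{"claw": 0,"x": 0.07,"y": -1,"z": 0,"ax": 0,"ay": 0,"az": 0},{"claw": 0,"x": 0.07,"y": -1,"z": 0,"ax": 0,"ay": 0,"az": 0},{"claw": 0,"x": 0.07,"y": -1,"z": 0,"ax": 0,"ay": 0,"az": 0},{"claw": 0,"x": 0.07,"y": -1,"z": 0,"ax": 0,"ay": 0,"az": 0},{"claw": 0,"x": 0.07,"y": -1,"z": 0,"ax": 0,"ay": 0,"az": 0}])

```text
clock: 3.0
tcp_pos: [0.5187, -0.1304, 0.2484]
orientation: [-0.0, 0.219, 0.976, 0.0]
wrist_force: [1.1, 0.5, 0.4]
finger_gap: 0.0857
```

Request:
servo_tool(increments=[{"claw": 0,"x": 0.07,"y": -1,"z": 0,"ax": 0,"ay": 0,"az": 0},{"claw": 0,"x": 0.07,"y": -1,"z": -0.8,"ax": 0,"ay": 0,"az": 0},{"claw": 0,"x": 0.07,"y": -1,"z": -0.8,"ax": 0,"ay": 0,"az": 0},{"claw": 0,"x": 0.07,"y": -1,"z": -0.8,"ax": 0,"ay": 0,"az": 0},{"claw": 0,"x": 0.07,"y": -1,"z": -0.8,"ax": 0,"ay": 0,"az": 0}])

```text
clock: 3.5
tcp_pos: [0.5278, -0.2553, 0.1677]
orientation: [0.0, 0.22, 0.976, 0.0]
wrist_force: [-0.3, -0.1, -0.3]
finger_gap: 0.0851
```

Request:
servo_tool(increments=[{"claw": 0,"x": 0,"y": -0.7,"z": 0,"ax": 0,"ay": 0,"az": 0},{"claw": 0,"x": 0,"y": 0,"z": 0,"ax": 0,"ay": 0,"az": 0},{"claw": 0,"x": 0,"y": 0,"z": 0,"ax": 0,"ay": 0,"az": 0}])

```text
clock: 3.8
tcp_pos: [0.5279, -0.2729, 0.1694]
orientation: [0.0, 0.22, 0.975, 0.0]
wrist_force: [0.1, 0.1, -0.2]
finger_gap: 0.085
```

```bash
cat > look.py <<'E'
from h import *
import sys
def look(n,p=None):
    s=env.get_state();c=env.calibration("wrist")
    im=env.read_camera("wrist");cv2.imwrite(f"pics/{n}.png",im[:,:,::-1]);np.savez(f"{n}.npz",K=c["K"],world_to_cam=c["world_to_cam"])
    print(s["clock"],s["tcp_pos"],s["joint_pos"],s["wrist_force"])
    if p is not None: print(proj("wrist",p,c))
E
python3 -c "
from look import *
look('w2',(.5275,-.2735,.02))"
```

```text
3.8 [ 0.5279 -0.2729  0.1694] [-0.6124  0.3823 -0.0503  1.1374  0.0006 -0.168 ] [ 0.1367  0.1051 -0.2249]
[274.5742 196.1608]
```

View pics/w2.png

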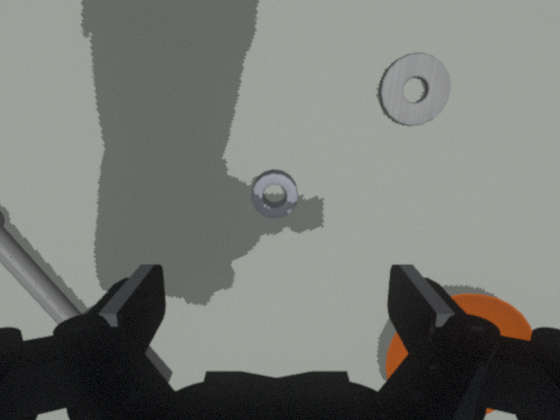

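Run:
```python
from h import *
a=cv2.imread("pics/w2.png")
cv2.imwrite("pics/zw2.png",cv2.resize(a[160:230,240:310],None,fx=8,fy=8,interpolation=cv2.INTER_CUBIC))
```

```text
(no output)
```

View pics/zw2.png

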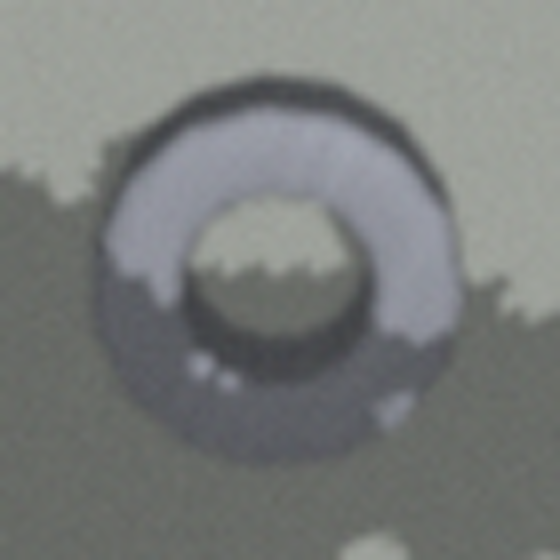

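The spacer's top ring is centred at (274.9,195.3), within 1 mm of the estimate and directly below the TCP. I'll descend and grip.

Request:
servo_tool(increments=[{"claw": 0,"x": 0,"y": -0.02,"z": -1,"ax": 0,"ay": 0,"az": 0},{"claw": 0,"x": 0,"y": 0,"z": -1,"ax": 0,"ay": 0,"az": 0},{"claw": 0,"x": 0,"y": 0,"z": -1,"ax": 0,"ay": 0,"az": 0},{"claw": 0,"x": 0,"y": 0,"z": -1,"ax": 0,"ay": 0,"az": 0},{"claw": 0,"x": 0,"y": 0,"z": -1,"ax": 0,"ay": 0,"az": 0}])

```text
clock: 4.35
tcp_pos: [0.5283, -0.2729, 0.0439]
orientation: [0.001, 0.22, 0.976, -0.0]
wrist_force: [0.3, 0.2, -0.1]
finger_gap: 0.0852
```

Request:
servo_tool(increments=[{"claw": 0,"x": 0,"y": 0,"z": -0.5,"ax": 0,"ay": 0,"az": 0},{"claw": 0,"x": 0,"y": 0,"z": -0.44,"ax": 0,"ay": 0,"az": 0},{"claw": 0.5,"x": 0,"y": 0,"z": 0,"ax": 0,"ay": 0,"az": 0},{"claw": 0.7,"x": 0,"y": 0,"z": 0,"ax": 0,"ay": 0,"az": 0},{"claw": 0.7,"x": 0,"y": 0,"z": 0,"ax": 0,"ay": 0,"az": 0}], newtons=30)

```text
clock: 4.85
tcp_pos: [0.5283, -0.2745, 0.0211]
orientation: [0.001, 0.221, 0.975, -0.0]
wrist_force: [1.0, -0.2, 0.7]
finger_gap: 0.0441
```

Request:
servo_tool(increments=[{"claw": 1,"x": 0,"y": 0,"z": 0,"ax": 0,"ay": 0,"az": 0},{"claw": 1,"x": 0,"y": 0,"z": 0,"ax": 0,"ay": 0,"az": 0},{"claw": 1,"x": 0,"y": 0,"z": 0,"ax": 0,"ay": 0,"az": 0}])

```text
clock: 5.15
tcp_pos: [0.5283, -0.2745, 0.0213]
orientation: [0.001, 0.221, 0.975, -0.0]
wrist_force: [-0.6, 0.6, 6.0]
finger_gap: 0.0353
```

Request:
servo_tool(increments=[{"claw": 1,"x": 0,"y": 0,"z": 0.5,"ax": 0,"ay": 0,"az": 0},{"claw": 1,"x": 0,"y": 0,"z": 1,"ax": 0,"ay": 0,"az": 0},{"claw": 1,"x": 0,"y": 0,"z": 1,"ax": 0,"ay": 0,"az": 0},{"claw": 1,"x": 0,"y": 0,"z": 1,"ax": 0,"ay": 0,"az": 0},{"claw": 1,"x": 0,"y": 0,"z": 1,"ax": 0,"ay": 0,"az": 0}])

```text
clock: 5.65
tcp_pos: [0.5274, -0.274, 0.1342]
orientation: [0.0, 0.221, 0.975, -0.0]
wrist_force: [0.2, -0.3, -1.1]
finger_gap: 0.0352
```

Request:
servo_tool(increments=[{"claw": 1,"x": 0,"y": 0.5,"z": 1,"ax": 0,"ay": 0,"az": 0},{"claw": 1,"x": 0,"y": 1,"z": 0.7,"ax": 0,"ay": 0,"az": 0},{"claw": 1,"x": 0,"y": 1,"z": 0,"ax": 0,"ay": 0,"az": 0},{"claw": 1,"x": 0,"y": 1,"z": 0,"ax": 0,"ay": 0,"az": 0},{"claw": 1,"x": -0.1,"y": 1,"z": 0,"ax": 0,"ay": 0,"az": 0}])

```text
clock: 6.15
tcp_pos: [0.5251, -0.1607, 0.176]
orientation: [0.001, 0.221, 0.975, -0.0]
wrist_force: [0.1, -0.2, -0.6]
finger_gap: 0.035
```

Request:
servo_tool(increments=[{"claw": 1,"x": -0.1,"y": 1,"z": 0,"ax": 0,"ay": 0,"az": 0},{"claw": 1,"x": -0.1,"y": 1,"z": 0,"ax": 0,"ay": 0,"az": 0},{"claw": 1,"x": -0.1,"y": 1,"z": 0,"ax": 0,"ay": 0,"az": 0},{"claw": 1,"x": -0.1,"y": 1,"z": 0,"ax": 0,"ay": 0,"az": 0},{"claw": 1,"x": -0.1,"y": 1,"z": 0,"ax": 0,"ay": 0,"az": 0}])

```text
clock: 6.65
tcp_pos: [0.5122, -0.0355, 0.1758]
orientation: [0.0, 0.221, 0.975, 0.0]
wrist_force: [-0.2, -0.1, -0.2]
finger_gap: 0.0352
```

Request:
servo_tool(increments=[{"claw": 1,"x": -0.1,"y": 1,"z": 0,"ax": 0,"ay": 0,"az": 0},{"claw": 1,"x": -0.1,"y": 1,"z": 0,"ax": 0,"ay": 0,"az": 0},{"claw": 1,"x": -0.1,"y": 1,"z": 0,"ax": 0,"ay": 0,"az": 0},{"claw": 1,"x": -0.1,"y": 1,"z": 0,"ax": 0,"ay": 0,"az": 0},{"claw": 1,"x": -0.1,"y": 1,"z": 0,"ax": 0,"ay": 0,"az": 0}])

```text
clock: 7.15
tcp_pos: [0.4997, 0.0895, 0.1758]
orientation: [0.0, 0.221, 0.975, 0.0]
wrist_force: [0.1, -0.3, -0.4]
finger_gap: 0.0353
```

Request:
servo_tool(increments=[{"claw": 1,"x": -0.1,"y": 1,"z": 0,"ax": 0,"ay": 0,"az": 0},{"claw": 1,"x": -0.1,"y": 1,"z": 0,"ax": 0,"ay": 0,"az": 0},{"claw": 1,"x": -0.1,"y": 1,"z": 0,"ax": 0,"ay": 0,"az": 0},{"claw": 1,"x": -0.1,"y": 0.5,"z": 0,"ax": 0,"ay": 0,"az": 0},{"claw": 1,"x": 0,"y": 0,"z": 0,"ax": 0,"ay": 0,"az": 0}])

```text
clock: 7.65
tcp_pos: [0.4896, 0.1772, 0.1753]
orientation: [0.0, 0.219, 0.976, 0.0]
wrist_force: [-0.4, -1.3, -1.1]
finger_gap: 0.0351
```

```bash
python3 -c "
from look import *
look('w3',(.4896,.2471,.1))
cv2.imwrite('pics/s3.png',cv2.resize(env.read_camera('scene')[120:260,330:520,::-1],None,fx=4,fy=4,interpolation=cv2.INTER_CUBIC))"
```

```text
7.65 [0.4896 0.1772 0.1753] [ 0.1929  0.2426 -0.2315  1.0963  0.      0.6353] [-0.39   -1.3213 -1.1253]
[391.3071 174.394 ]
```

View pics/w3.png

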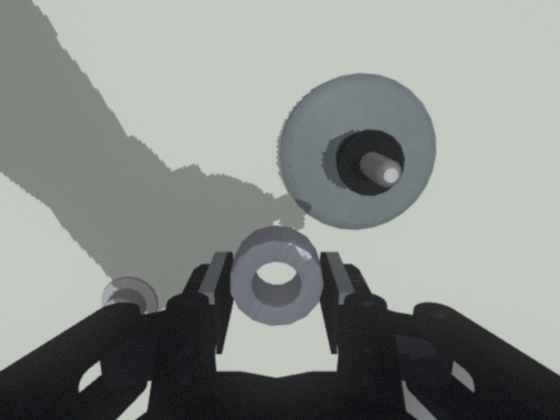

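View pics/s3.png

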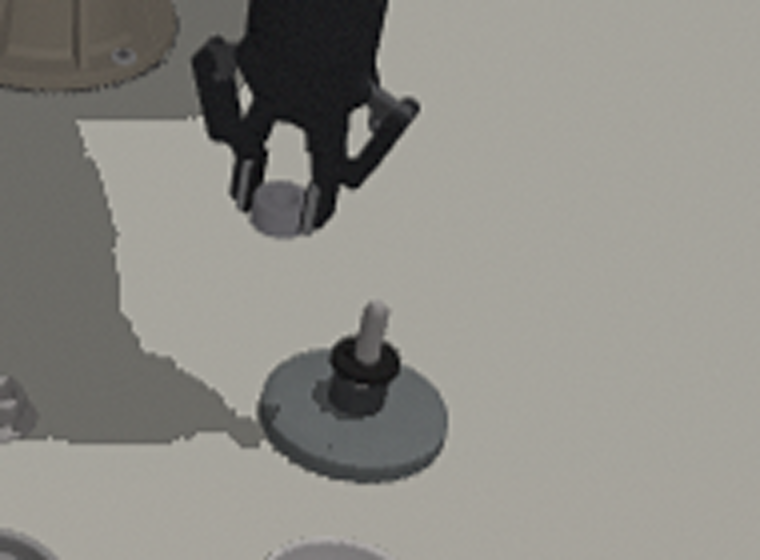

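Run:
```python
from h import *
a=cv2.imread("pics/w3.png")
cv2.imwrite("pics/zw3.png",cv2.resize(a[155:335,220:410],None,fx=4,fy=4,interpolation=cv2.INTER_CUBIC)[:600])
cv2.imwrite("pics/zw3.png",cv2.resize(a[220:335,220:335],None,fx=5,fy=5,interpolation=cv2.INTER_CUBIC))
c=dict(np.load("w3.npz"));print(atz("wrist",(391.3,174.8),.1,c))
```

```text
[0.4898 0.247  0.1   ]
```

View pics/zw3.png

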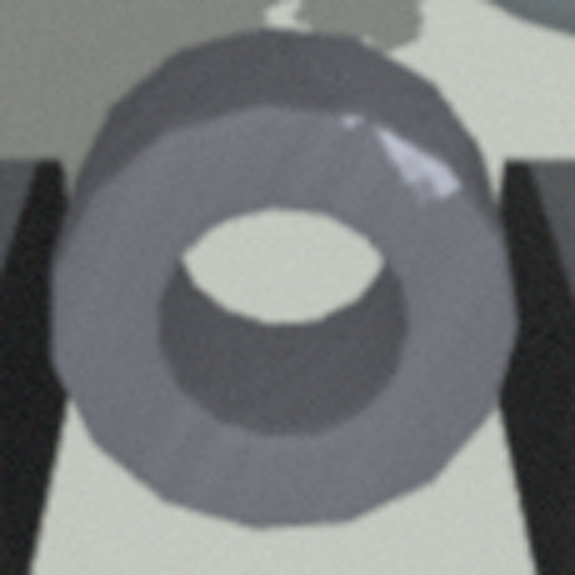

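Run:
```python
from h import *
c=dict(np.load("w3.npz"));s=np.array([.4896,.1772,.1753])
for z in (.171,.174,.177):
    p=atz("wrist",(276.6,283.3),z,c);print(p,p-s, (c["world_to_cam"]@np.append(p,1))[2])
```

```text
[0.4894 0.1778 0.171 ] [-0.0002  0.0006 -0.0043] 0.14284497730038717
[0.488  0.1785 0.174 ] [-0.0016  0.0013 -0.0013] 0.13955586457745325
[0.4867 0.1791 0.177 ] [-0.0029  0.0019  0.0017] 0.13626675185451925
```

Request:
servo_tool(increments=[{"claw": 1,"x": 0.04,"y": 1,"z": 0,"ax": 0,"ay": 0,"az": 0},{"claw": 1,"x": 0,"y": 1,"z": 0,"ax": 0,"ay": 0,"az": 0},{"claw": 1,"x": 0,"y": 0.75,"z": -0.6,"ax": 0,"ay": 0,"az": 0},{"claw": 1,"x": 0,"y": 0,"z": -0.8,"ax": 0,"ay": 0,"az": 0},{"claw": 1,"x": 0,"y": 0,"z": 0,"ax": 0,"ay": 0,"az": 0}])

```text
clock: 8.25
tcp_pos: [0.4895, 0.2435, 0.1374]
orientation: [-0.002, 0.221, 0.975, -0.001]
wrist_force: [0.4, 0.3, 0.0]
finger_gap: 0.035
```

Request:
servo_tool(increments=[{"claw": 1,"x": 0,"y": 0,"z": 0,"ax": 0,"ay": 0,"az": 0}])

```text
clock: 8.35
tcp_pos: [0.4909, 0.2437, 0.1398]
orientation: [-0.0, 0.221, 0.975, -0.0]
wrist_force: [-0.1, 0.6, -0.9]
finger_gap: 0.0353
```

```bash
python3 -c "
from look import *
look('w4',(.4897,.247,.1))
a=cv2.imread('pics/w4.png')
cv2.imwrite('pics/zw4.png',cv2.resize(a[200:340,200:350],None,fx=4,fy=4,interpolation=cv2.INTER_CUBIC))
im=env.read_camera('scene')[120:260,330:520,::-1];im2=env.read_camera('side')[80:220,110:300,::-1]
cv2.imwrite('pics/s4.png',cv2.resize(np.hstack([im,im2]),None,fx=2.1,fy=2.1,interpolation=cv2.INTER_CUBIC))"
```

```text
8.35 [0.4909 0.2437 0.1398] [ 0.3144  0.3189 -0.2191  1.0341 -0.0002  0.7606] [-0.1056  0.6494 -0.9163]
[280.7795 245.2003]
```

View pics/zw4.png

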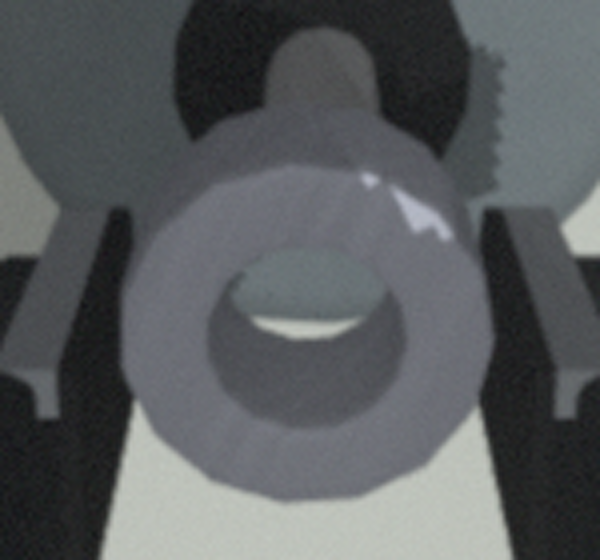

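View pics/s4.png

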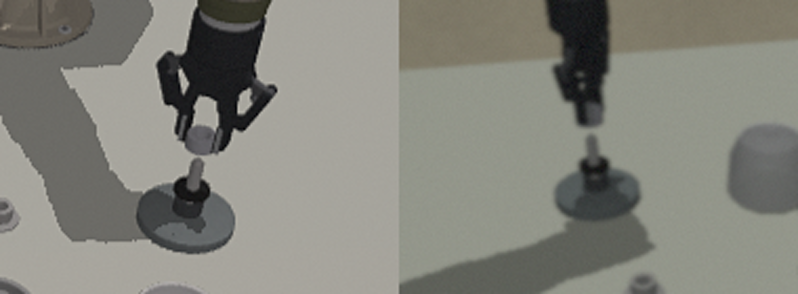

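Request:
servo_tool(increments=[{"claw": 1,"x": -0.02,"y": 0.09,"z": 0,"ax": 0,"ay": 0,"az": 0},{"claw": 1,"x": 0,"y": 0,"z": -0.4,"ax": 0,"ay": 0,"az": 0},{"claw": 1,"x": 0,"y": 0,"z": -0.2,"ax": 0,"ay": 0,"az": 0},{"claw": 1,"x": 0,"y": 0,"z": -0.2,"ax": 0,"ay": 0,"az": 0},{"claw": 1,"x": 0,"y": 0,"z": 0,"ax": 0,"ay": 0,"az": 0}])

```text
clock: 9.0
tcp_pos: [0.4896, 0.2468, 0.1186]
orientation: [-0.001, 0.221, 0.975, -0.001]
wrist_force: [0.0, -0.2, -0.1]
finger_gap: 0.0355
```

Request:
servo_tool(increments=[{"claw": 1,"x": 0,"y": 0,"z": -0.1,"ax": 0,"ay": 0,"az": 0},{"claw": 1,"x": 0,"y": 0,"z": -0.1,"ax": 0,"ay": 0,"az": 0}])

```text
clock: 9.2
tcp_pos: [0.4906, 0.2472, 0.1148]
orientation: [0.0, 0.221, 0.975, 0.0]
wrist_force: [0.1, -0.6, -0.5]
finger_gap: 0.0354
```

Request:
servo_tool(increments=[{"claw": 1,"x": 0,"y": -0.03,"z": -0.1,"ax": 0,"ay": 0,"az": 0},{"claw": 1,"x": 0,"y": 0,"z": -0.1,"ax": 0,"ay": 0,"az": 0},{"claw": 1,"x": 0,"y": 0,"z": 0,"ax": 0,"ay": 0,"az": 0}])

```text
clock: 9.5
tcp_pos: [0.4902, 0.2462, 0.1094]
orientation: [-0.0, 0.221, 0.975, -0.0]
wrist_force: [-0.5, 0.8, -0.3]
finger_gap: 0.0356
```

Request:
servo_tool(increments=[{"claw": 1,"x": 0,"y": 0,"z": -0.1,"ax": 0,"ay": 0,"az": 0},{"claw": 1,"x": 0,"y": 0,"z": -0.1,"ax": 0,"ay": 0,"az": 0},{"claw": 1,"x": 0,"y": 0,"z": 0,"ax": 0,"ay": 0,"az": 0}])

```text
clock: 9.8
tcp_pos: [0.4902, 0.2463, 0.1044]
orientation: [-0.0, 0.221, 0.975, -0.0]
wrist_force: [-0.0, -0.2, -0.1]
finger_gap: 0.0353
```

```bash
python3 -c "
from look import *
look('w5',(.4897,.247,.1))
a=cv2.imread('pics/w5.png')
cv2.imwrite('pics/zw5.png',cv2.resize(a[200:340,200:350],None,fx=4,fy=4,interpolation=cv2.INTER_CUBIC))"
```

```text
9.8 [0.4902 0.2463 0.1044] [ 0.3192  0.3487 -0.2704  0.9522  0.      0.7639] [-0.0099 -0.1553 -0.1264]
[276.5031 282.4397]
```

View pics/zw5.png

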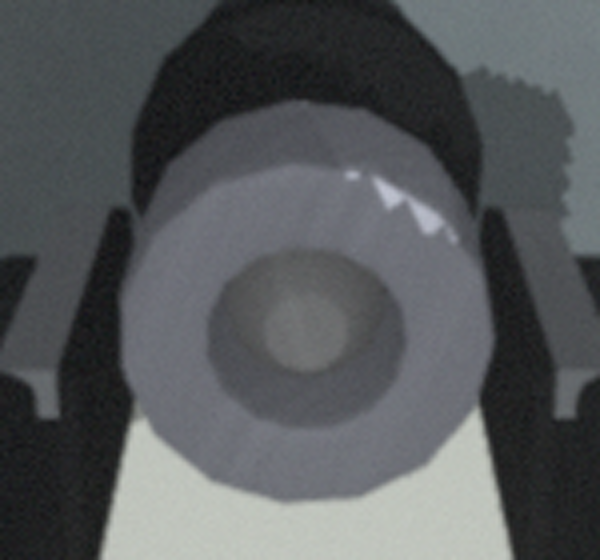

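The wrist view shows the spindle tip nearly concentric in the spacer bore, tip at (305,330) and hole at (306,338) in the zoom. I'll keep lowering.

Request:
servo_tool(increments=[{"claw": 1,"x": 0,"y": 0,"z": -0.2,"ax": 0,"ay": 0,"az": 0},{"claw": 1,"x": 0,"y": 0,"z": -0.2,"ax": 0,"ay": 0,"az": 0},{"claw": 1,"x": 0,"y": 0,"z": -0.2,"ax": 0,"ay": 0,"az": 0},{"claw": 1,"x": 0,"y": 0,"z": -0.2,"ax": 0,"ay": 0,"az": 0},{"claw": 1,"x": 0,"y": 0,"z": 0,"ax": 0,"ay": 0,"az": 0}])

```text
clock: 10.35
tcp_pos: [0.4898, 0.2461, 0.0838]
orientation: [-0.001, 0.221, 0.975, -0.0]
wrist_force: [-0.3, 0.4, 0.1]
finger_gap: 0.0353
```

Request:
servo_tool(increments=[{"claw": 1,"x": 0,"y": 0,"z": -0.1,"ax": 0,"ay": 0,"az": 0},{"claw": 1,"x": 0,"y": 0,"z": 0,"ax": 0,"ay": 0,"az": 0}])

```text
clock: 10.55
tcp_pos: [0.4904, 0.2463, 0.0821]
orientation: [-0.0, 0.221, 0.975, -0.0]
wrist_force: [0.5, 0.1, -0.0]
finger_gap: 0.0356
```

Request:
servo_tool(increments=[{"claw": 1,"x": 0,"y": 0,"z": -0.1,"ax": 0,"ay": 0,"az": 0},{"claw": 1,"x": 0,"y": 0,"z": 0,"ax": 0,"ay": 0,"az": 0}])

```text
clock: 10.75
tcp_pos: [0.4904, 0.2463, 0.0796]
orientation: [-0.0, 0.221, 0.975, -0.0]
wrist_force: [1.0, -0.1, -0.6]
finger_gap: 0.0354
```

Request:
servo_tool(increments=[{"claw": 1,"x": 0,"y": 0,"z": -0.08,"ax": 0,"ay": 0,"az": 0},{"claw": 1,"x": 0,"y": 0,"z": 0,"ax": 0,"ay": 0,"az": 0}])

```text
clock: 10.95
tcp_pos: [0.4906, 0.2464, 0.078]
orientation: [0.0, 0.221, 0.975, 0.0]
wrist_force: [0.4, -0.3, 0.8]
finger_gap: 0.0353
```

Check clearance from the side with a zoomed picture.

```bash
cat > sides.py <<'E'
from look import *
def sides(n):
    im=env.read_camera('scene')[150:250,370:470,::-1];im2=env.read_camera('side')[95:195,152:252,::-1]
    cv2.imwrite(f'pics/{n}.png',cv2.resize(np.hstack([im,im2]),None,fx=4,fy=4,interpolation=cv2.INTER_CUBIC))
E
python3 -c "
from sides import *
sides('s6')"
```

```text
(no output)
```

View pics/s6.png

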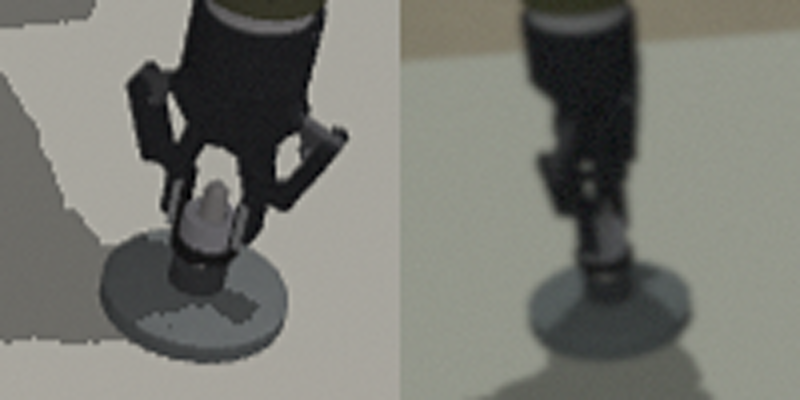

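Request:
servo_tool(increments=[{"claw": 1,"x": 0,"y": 0,"z": -0.06,"ax": 0,"ay": 0,"az": 0},{"claw": 1,"x": 0,"y": 0,"z": 0,"ax": 0,"ay": 0,"az": 0}])

```text
clock: 11.25
tcp_pos: [0.4907, 0.2464, 0.0768]
orientation: [0.0, 0.221, 0.975, 0.0]
wrist_force: [-1.0, 0.3, 4.5]
finger_gap: 0.0353
```

Request:
servo_tool(increments=[{"claw": 1,"x": 0,"y": 0,"z": -0.06,"ax": 0,"ay": 0,"az": 0},{"claw": 1,"x": 0,"y": 0,"z": 0,"ax": 0,"ay": 0,"az": 0}])

```text
clock: 11.45
tcp_pos: [0.4906, 0.2464, 0.0753]
orientation: [0.0, 0.221, 0.975, 0.0]
wrist_force: [-0.8, -0.6, 5.0]
finger_gap: 0.0355
```

Request:
servo_tool(increments=[{"claw": 1,"x": 0,"y": 0,"z": -0.06,"ax": 0,"ay": 0,"az": 0},{"claw": 1,"x": 0,"y": 0,"z": 0,"ax": 0,"ay": 0,"az": 0}])

```text
clock: 11.65
tcp_pos: [0.4907, 0.2464, 0.0738]
orientation: [0.0, 0.221, 0.975, 0.0]
wrist_force: [-1.5, 0.6, 4.1]
finger_gap: 0.035
```

Request:
servo_tool(increments=[{"claw": 0.4,"x": 0,"y": 0,"z": 0,"ax": 0,"ay": 0,"az": 0},{"claw": 0.1,"x": 0,"y": 0,"z": 0,"ax": 0,"ay": 0,"az": 0},{"claw": 0,"x": 0,"y": 0,"z": 0,"ax": 0,"ay": 0,"az": 0},{"claw": 0,"x": 0,"y": 0,"z": 0,"ax": 0,"ay": 0,"az": 0}])

```text
clock: 12.05
tcp_pos: [0.4903, 0.2463, 0.0731]
orientation: [-0.0, 0.221, 0.975, -0.0]
wrist_force: [-0.9, -0.0, 0.4]
finger_gap: 0.0852
```

Request:
servo_tool(increments=[{"claw": 0,"x": 0,"y": 0,"z": 0.5,"ax": 0,"ay": 0,"az": 0},{"claw": 0,"x": 0,"y": 0,"z": 1,"ax": 0,"ay": 0,"az": 0},{"claw": 0,"x": 0,"y": 0,"z": 1,"ax": 0,"ay": 0,"az": 0},{"claw": 0,"x": 0,"y": 0,"z": 1,"ax": 0,"ay": 0,"az": 0},{"claw": 0,"x": 0,"y": 0,"z": 1,"ax": 0,"ay": 0,"az": 0}])

```text
clock: 12.55
tcp_pos: [0.4904, 0.2464, 0.1879]
orientation: [0.0, 0.221, 0.975, 0.0]
wrist_force: [0.9, 0.6, -0.1]
finger_gap: 0.0854
```

```bash
python3 -c "
from sides import *
sides('s7');look('w7',(.4897,.247,.1))"
```

```text
12.65 [0.4927 0.2471 0.1906] [ 0.3192  0.2847 -0.1361  1.1424  0.0001  0.7639] [ 0.0551 -0.6628 -0.5055]
[272.4421 213.9718]
```

View pics/s7.png

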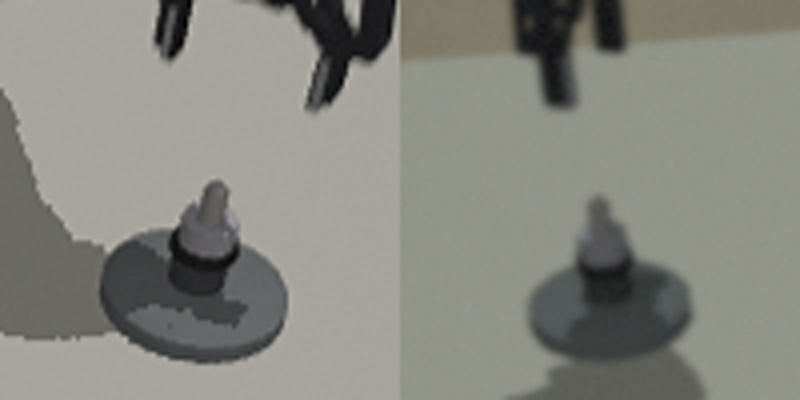

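View pics/w7.png

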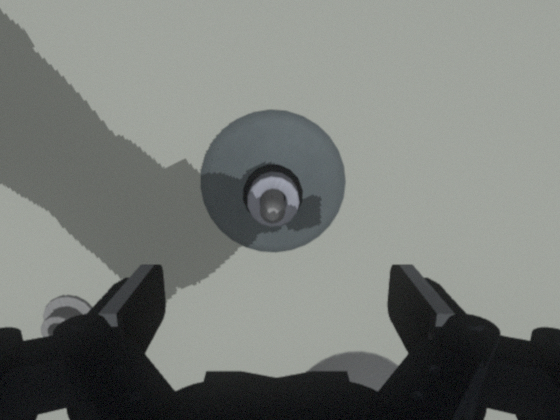

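The spacer sits level on the collar, and the tip is at (272,213) as predicted. Next is the washer.

Run:
```python
from h import *
c=dict(np.load("w2.npz"));print(atz("wrist",(415,89.5),.008,c),atz("wrist",(414.5,90),.008,c))
```

```text
[ 0.5019 -0.147   0.008 ] [ 0.5021 -0.1475  0.008 ]
```

Request:
servo_tool(increments=[{"claw": 0,"x": 0.02,"y": -1,"z": 0,"ax": 0,"ay": 0,"az": 0},{"claw": 0,"x": 0.02,"y": -1,"z": 0,"ax": 0,"ay": 0,"az": 0},{"claw": 0,"x": 0.02,"y": -1,"z": 0,"ax": 0,"ay": 0,"az": 0},{"claw": 0,"x": 0.02,"y": -1,"z": 0,"ax": 0,"ay": 0,"az": 0},{"claw": 0,"x": 0.02,"y": -1,"z": 0,"ax": 0,"ay": 0,"az": 0}])

```text
clock: 13.2
tcp_pos: [0.4922, 0.1204, 0.185]
orientation: [-0.001, 0.22, 0.975, -0.0]
wrist_force: [0.0, 0.8, -0.7]
finger_gap: 0.0852
```

Request:
servo_tool(increments=[{"claw": 0,"x": 0.02,"y": -1,"z": 0,"ax": 0,"ay": 0,"az": 0},{"claw": 0,"x": 0.02,"y": -1,"z": 0,"ax": 0,"ay": 0,"az": 0},{"claw": 0,"x": 0.02,"y": -1,"z": 0,"ax": 0,"ay": 0,"az": 0},{"claw": 0,"x": 0.02,"y": -1,"z": 0,"ax": 0,"ay": 0,"az": 0},{"claw": 0,"x": 0.02,"y": -1,"z": 0,"ax": 0,"ay": 0,"az": 0}])

```text
clock: 13.7
tcp_pos: [0.4947, -0.0046, 0.185]
orientation: [-0.001, 0.221, 0.975, 0.0]
wrist_force: [0.9, 0.0, 0.1]
finger_gap: 0.0853
```

Request:
servo_tool(increments=[{"claw": 0,"x": 0.02,"y": -1,"z": 0,"ax": 0,"ay": 0,"az": 0},{"claw": 0,"x": 0.02,"y": -1,"z": 0,"ax": 0,"ay": 0,"az": 0},{"claw": 0,"x": 0.02,"y": -1,"z": 0,"ax": 0,"ay": 0,"az": 0},{"claw": 0,"x": 0.02,"y": -1,"z": 0,"ax": 0,"ay": 0,"az": 0},{"claw": 0,"x": 0.02,"y": -1,"z": 0,"ax": 0,"ay": 0,"az": 0}])

```text
clock: 14.2
tcp_pos: [0.4972, -0.1294, 0.185]
orientation: [-0.001, 0.221, 0.975, 0.0]
wrist_force: [-0.8, 0.3, 0.4]
finger_gap: 0.0851
```

Request:
servo_tool(increments=[{"claw": 0,"x": 0.1,"y": -0.7,"z": 0,"ax": 0,"ay": 0,"az": 0},{"claw": 0,"x": 0,"y": 0,"z": 0,"ax": 0,"ay": 0,"az": 0},{"claw": 0,"x": 0,"y": 0,"z": 0,"ax": 0,"ay": 0,"az": 0}])

```text
clock: 14.5
tcp_pos: [0.5001, -0.1459, 0.1853]
orientation: [-0.001, 0.221, 0.975, 0.0]
wrist_force: [-0.2, 0.1, 0.0]
finger_gap: 0.0854
```

```bash
python3 -c "
from look import *
look('w8',(.501,-.147,.008))
a=cv2.imread('pics/w8.png')
cv2.imwrite('pics/zw8.png',cv2.resize(a[140:240,220:330],None,fx=5,fy=5,interpolation=cv2.INTER_CUBIC))"
```

```text
14.5 [ 0.5001 -0.1459  0.1853] [-0.4384  0.2383 -0.2116  1.1222  0.0005  0.007 ] [-0.1717  0.0805  0.0341]
[274.8819 190.3828]
```

View pics/zw8.png

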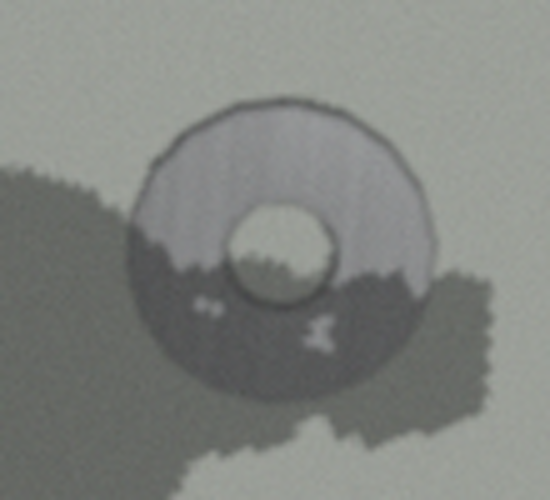

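The washer centre is at about (276,190), so it lies near (0.5014, -0.1462). I'll descend with the jaws partly closed and feel for the table.

Request:
servo_tool(increments=[{"claw": 0,"x": 0.05,"y": -0.01,"z": -1,"ax": 0,"ay": 0,"az": 0},{"claw": 0,"x": 0,"y": 0,"z": -1,"ax": 0,"ay": 0,"az": 0},{"claw": 0.1,"x": 0,"y": 0,"z": -1,"ax": 0,"ay": 0,"az": 0},{"claw": 0.2,"x": 0,"y": 0,"z": -1,"ax": 0,"ay": 0,"az": 0},{"claw": 0.25,"x": 0,"y": 0,"z": -1,"ax": 0,"ay": 0,"az": 0}], newtons=40)

```text
clock: 15.05
tcp_pos: [0.5016, -0.145, 0.06]
orientation: [0.0, 0.22, 0.976, 0.0]
wrist_force: [-0.2, 0.0, 0.8]
finger_gap: 0.0641
```

Request:
servo_tool(increments=[{"claw": 0.25,"x": 0,"y": 0,"z": -0.8,"ax": 0,"ay": 0,"az": 0},{"claw": 0.25,"x": 0,"y": 0,"z": -0.6,"ax": 0,"ay": 0,"az": 0},{"claw": 0.25,"x": 0,"y": 0,"z": 0,"ax": 0,"ay": 0,"az": 0},{"claw": 0.25,"x": 0,"y": 0,"z": 0,"ax": 0,"ay": 0,"az": 0}])

```text
clock: 15.45
tcp_pos: [0.5016, -0.1455, 0.026]
orientation: [-0.0, 0.22, 0.976, 0.0]
wrist_force: [0.6, -0.2, -0.2]
finger_gap: 0.0641
```

```bash
python3 -c "
from look import *
look('w9',(.5014,-.1462,.008))"
```

```text
15.45 [ 0.5016 -0.1455  0.026 ] [-0.4363  0.3909 -0.4336  0.747   0.0002  0.0073] [ 0.6252 -0.2082 -0.2064]
[273.6095 269.6844]
```

View pics/w9.png

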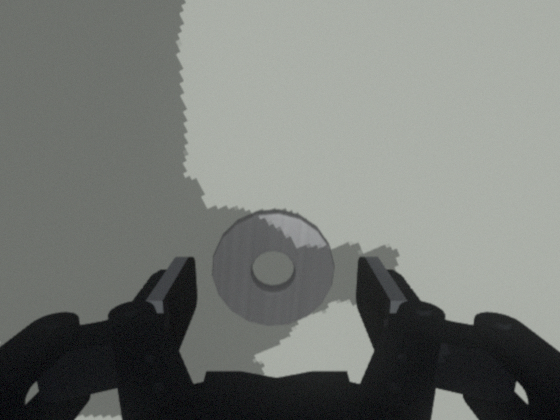

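Request:
servo_tool(increments=[{"claw": 0.25,"x": 0,"y": -0.02,"z": -0.2,"ax": 0,"ay": 0,"az": 0},{"claw": 0.25,"x": 0,"y": 0,"z": -0.12,"ax": 0,"ay": 0,"az": 0},{"claw": 0.25,"x": 0,"y": 0,"z": 0,"ax": 0,"ay": 0,"az": 0}])

```text
clock: 15.8
tcp_pos: [0.5016, -0.1469, 0.0178]
orientation: [-0.0, 0.221, 0.975, 0.0]
wrist_force: [0.1, -0.1, -0.2]
finger_gap: 0.0642
```

Request:
servo_tool(increments=[{"claw": 0.25,"x": 0,"y": 0,"z": -0.06,"ax": 0,"ay": 0,"az": 0},{"claw": 0.25,"x": 0,"y": 0,"z": 0,"ax": 0,"ay": 0,"az": 0}])

```text
clock: 16.0
tcp_pos: [0.5016, -0.147, 0.0163]
orientation: [-0.0, 0.221, 0.975, 0.0]
wrist_force: [0.5, -0.3, -0.1]
finger_gap: 0.0638
```

Request:
servo_tool(increments=[{"claw": 0.25,"x": 0,"y": 0,"z": -0.06,"ax": 0,"ay": 0,"az": 0},{"claw": 0.25,"x": 0,"y": 0,"z": 0,"ax": 0,"ay": 0,"az": 0}])

```text
clock: 16.2
tcp_pos: [0.5016, -0.1469, 0.0147]
orientation: [-0.0, 0.221, 0.975, 0.0]
wrist_force: [-0.5, -0.2, 0.3]
finger_gap: 0.0642
```

Request:
servo_tool(increments=[{"claw": 0.33,"x": 0,"y": 0,"z": 0,"ax": 0,"ay": 0,"az": 0},{"claw": 0.36,"x": 0,"y": 0,"z": 0,"ax": 0,"ay": 0,"az": 0},{"claw": 0.36,"x": 0,"y": 0,"z": 0,"ax": 0,"ay": 0,"az": 0}])

```text
clock: 16.5
tcp_pos: [0.5017, -0.1469, 0.0149]
orientation: [0.0, 0.221, 0.975, 0.0]
wrist_force: [0.3, 0.0, -0.0]
finger_gap: 0.0543
```

```bash
python3 -c "
from look import *
look('w10')
im=env.read_camera('scene')[150:250,210:340,::-1];im2=env.read_camera('side')[200:300,160:290,::-1]
cv2.imwrite('pics/s10.png',cv2.resize(np.hstack([im,im2]),None,fx=3,fy=3,interpolation=cv2.INTER_CUBIC))"
```

```text
16.5 [ 0.5017 -0.1469  0.0149] [-0.4386  0.4057 -0.4446  0.7204  0.0001  0.0063] [ 0.2654  0.0296 -0.0258]
```

View pics/s10.png

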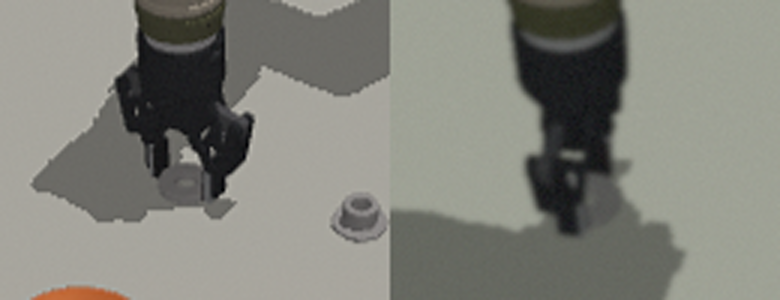

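View pics/w10.png

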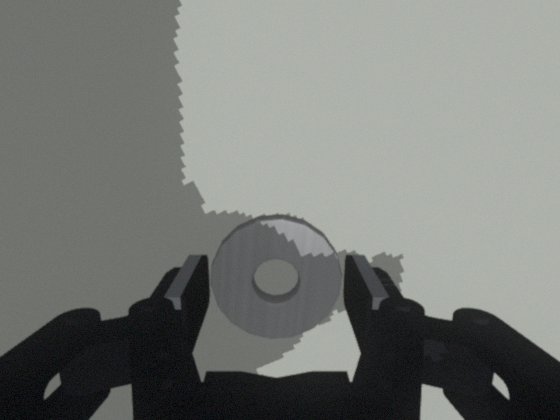

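Request:
servo_tool(increments=[{"claw": 0.36,"x": 0,"y": 0,"z": -0.06,"ax": 0,"ay": 0,"az": 0},{"claw": 0.36,"x": 0,"y": 0,"z": 0,"ax": 0,"ay": 0,"az": 0}])

```text
clock: 16.85
tcp_pos: [0.5017, -0.1469, 0.0132]
orientation: [-0.0, 0.221, 0.975, 0.0]
wrist_force: [-0.2, 0.5, -0.2]
finger_gap: 0.0546
```

Request:
servo_tool(increments=[{"claw": 0.36,"x": 0,"y": 0,"z": -0.04,"ax": 0,"ay": 0,"az": 0},{"claw": 0.36,"x": 0,"y": 0,"z": 0,"ax": 0,"ay": 0,"az": 0}])

```text
clock: 17.05
tcp_pos: [0.5017, -0.1469, 0.0131]
orientation: [0.0, 0.221, 0.975, -0.0]
wrist_force: [-1.5, 0.2, 7.6]
finger_gap: 0.0547
```

Request:
servo_tool(increments=[{"claw": 1,"x": 0,"y": 0,"z": 0,"ax": 0,"ay": 0,"az": 0},{"claw": 1,"x": 0,"y": 0,"z": 0,"ax": 0,"ay": 0,"az": 0},{"claw": 1,"x": 0,"y": 0,"z": 0,"ax": 0,"ay": 0,"az": 0}])

```text
clock: 17.35
tcp_pos: [0.5022, -0.1472, 0.014]
orientation: [0.001, 0.221, 0.975, -0.0]
wrist_force: [-3.8, 1.6, 14.3]
finger_gap: 0.0499
```

```bash
python3 -c "
from look import *
look('w11')"
```

```text
17.35 [ 0.5022 -0.1472  0.014 ] [-0.4385  0.4066 -0.4458  0.7166 -0.0001  0.0061] [-3.7929  1.6396 14.3347]
```

View pics/w11.png

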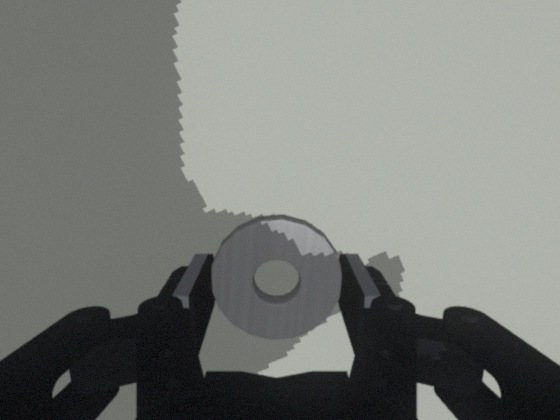

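Request:
servo_tool(increments=[{"claw": 1,"x": 0,"y": 0,"z": 0.2,"ax": 0,"ay": 0,"az": 0},{"claw": 1,"x": 0,"y": 0,"z": 0.6,"ax": 0,"ay": 0,"az": 0},{"claw": 1,"x": 0,"y": 0,"z": 1,"ax": 0,"ay": 0,"az": 0},{"claw": 1,"x": 0,"y": 0,"z": 1,"ax": 0,"ay": 0,"az": 0},{"claw": 1,"x": 0,"y": 0,"z": 1,"ax": 0,"ay": 0,"az": 0}])

```text
clock: 17.9
tcp_pos: [0.5012, -0.1467, 0.1079]
orientation: [-0.001, 0.221, 0.975, 0.0]
wrist_force: [0.8, -0.4, -1.6]
finger_gap: 0.0496
```

Request:
servo_tool(increments=[{"claw": 1,"x": 0,"y": 0.5,"z": 1,"ax": 0,"ay": 0,"az": 0},{"claw": 1,"x": 0,"y": 1,"z": 1,"ax": 0,"ay": 0,"az": 0},{"claw": 1,"x": 0,"y": 1,"z": 0.5,"ax": 0,"ay": 0,"az": 0},{"claw": 1,"x": 0,"y": 1,"z": 0,"ax": 0,"ay": 0,"az": 0},{"claw": 1,"x": 0,"y": 1,"z": 0,"ax": 0,"ay": 0,"az": 0}])

```text
clock: 18.4
tcp_pos: [0.5017, -0.0336, 0.1703]
orientation: [0.0, 0.221, 0.975, 0.0]
wrist_force: [-0.1, -1.1, -1.2]
finger_gap: 0.0498
```

Request:
servo_tool(increments=[{"claw": 1,"x": -0.04,"y": 1,"z": 0,"ax": 0,"ay": 0,"az": 0},{"claw": 1,"x": -0.04,"y": 1,"z": 0,"ax": 0,"ay": 0,"az": 0},{"claw": 1,"x": -0.04,"y": 1,"z": 0,"ax": 0,"ay": 0,"az": 0},{"claw": 1,"x": -0.04,"y": 1,"z": 0,"ax": 0,"ay": 0,"az": 0},{"claw": 1,"x": -0.04,"y": 1,"z": 0,"ax": 0,"ay": 0,"az": 0}])

```text
clock: 18.9
tcp_pos: [0.4962, 0.0916, 0.1695]
orientation: [-0.0, 0.221, 0.975, -0.0]
wrist_force: [-0.1, 0.1, -0.8]
finger_gap: 0.0498
```

Request:
servo_tool(increments=[{"claw": 1,"x": -0.05,"y": 1,"z": 0,"ax": 0,"ay": 0,"az": 0},{"claw": 1,"x": -0.05,"y": 1,"z": 0,"ax": 0,"ay": 0,"az": 0},{"claw": 1,"x": -0.05,"y": 1,"z": 0,"ax": 0,"ay": 0,"az": 0},{"claw": 1,"x": -0.05,"y": 0.5,"z": 0,"ax": 0,"ay": 0,"az": 0},{"claw": 1,"x": 0,"y": 0,"z": 0,"ax": 0,"ay": 0,"az": 0}])

```text
clock: 19.4
tcp_pos: [0.4912, 0.1791, 0.1695]
orientation: [-0.0, 0.219, 0.976, -0.0]
wrist_force: [0.3, 0.4, -0.4]
finger_gap: 0.0495
```

Request:
servo_tool(increments=[{"claw": 1,"x": 0,"y": 0,"z": 0,"ax": 0,"ay": 0,"az": 0}])

```text
clock: 19.5
tcp_pos: [0.4915, 0.1776, 0.1696]
orientation: [-0.0, 0.22, 0.975, -0.0]
wrist_force: [-0.4, 0.1, -1.9]
finger_gap: 0.0497
```

```bash
python3 -c "
from sides import *
look('w12',(.4897,.247,.1))
sides('s12')"
```

```text
19.5 [0.4915 0.1776 0.1696] [ 0.1934  0.2508 -0.2354  1.0852 -0.0005  0.6379] [-0.4412  0.1305 -1.9394]
[392.3474 173.5114]
```

View pics/w12.png

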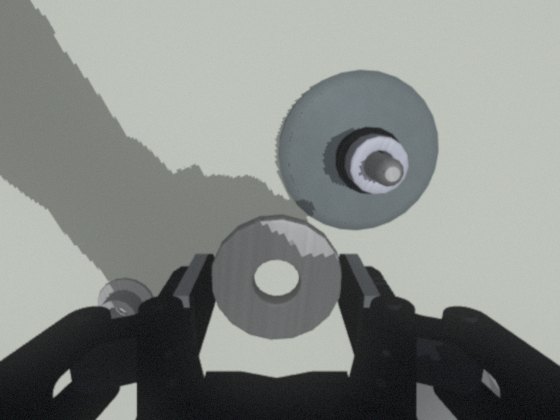

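View pics/s12.png

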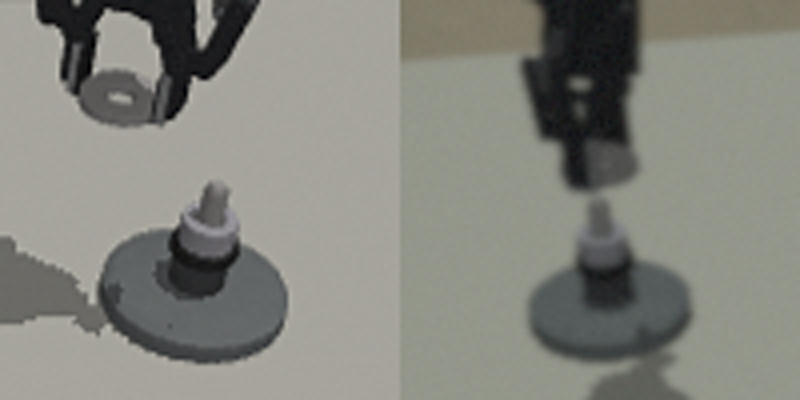

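Run:
```python
from h import *
a=cv2.imread("pics/w12.png")
cv2.imwrite("pics/zw12.png",cv2.resize(a[205:345,205:350],None,fx=4,fy=4,interpolation=cv2.INTER_CUBIC))
```

```text
(no output)
```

View pics/zw12.png

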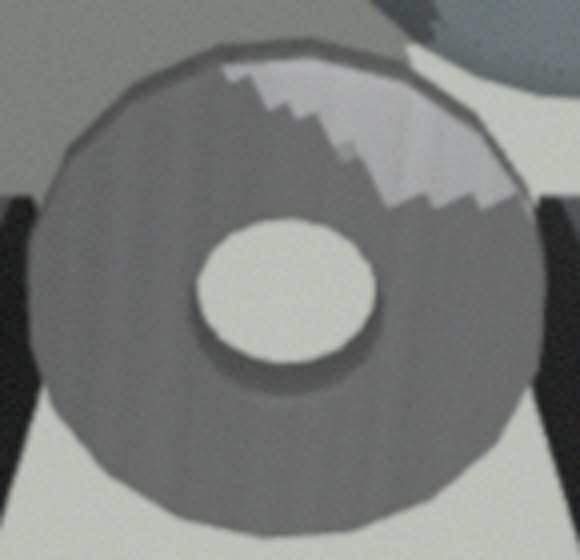

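Run:
```python
from h import *
from scipy.optimize import least_squares
c=dict(np.load("w12.npz"));s=np.array([.4915,.1776,.1696])
print("tip",atz("wrist",(393.3,173.3),.1,c))
for z in (-.004,-.006,-.008):
    p=atz("wrist",(276.4,279.5),s[2]+z,c);print(p-s,(c["world_to_cam"]@np.append(p,1))[2])
# bbox fit of projected circle top face
def bb(p,r):
    t=np.linspace(0,2*np.pi,200);P=[proj("wrist",(p[0]+r*np.cos(a),p[1]+r*np.sin(a),p[2]),c) for a in t]
    P=np.array(P);return np.r_[P.min(0),P.max(0)]
off=lambda L:np.array(L)/4-.375+205
def f(p): return np.r_[bb(p,.026)-off([28,55,546,537]),bb(p,.009)-off([194,218,382,397])]
r=least_squares(f,s+[0,0,-.006]);print(r.x-s,r.fun)
```

```text
tip [0.4898 0.2475 0.1   ]
[-0.0018  0.0014 -0.004 ] 0.14205641455940832
[-0.0009  0.001  -0.006 ] 0.14424223121454527
[-0.      0.0005 -0.008 ] 0.14642804786968228
[ 0.0013 -0.0001 -0.0092] [-0.8217  0.3744  1.0772  0.0352  0.6512  1.3779 -0.9075 -1.8554]
```

Request:
servo_tool(increments=[{"claw": 1,"x": -0.04,"y": 0.9,"z": 0,"ax": 0,"ay": 0,"az": 0},{"claw": 1,"x": 0,"y": 0.9,"z": 0,"ax": 0,"ay": 0,"az": 0},{"claw": 1,"x": 0,"y": 0.9,"z": -0.5,"ax": 0,"ay": 0,"az": 0},{"claw": 1,"x": 0,"y": 0.04,"z": -0.8,"ax": 0,"ay": 0,"az": 0},{"claw": 1,"x": 0,"y": 0,"z": -0.3,"ax": 0,"ay": 0,"az": 0}])

```text
clock: 20.15
tcp_pos: [0.4898, 0.246, 0.1282]
orientation: [-0.001, 0.221, 0.975, -0.001]
wrist_force: [-0.9, 0.1, -0.9]
finger_gap: 0.0501
```

Request:
servo_tool(increments=[{"claw": 1,"x": 0,"y": 0,"z": 0,"ax": 0,"ay": 0,"az": 0},{"claw": 1,"x": 0,"y": 0,"z": 0,"ax": 0,"ay": 0,"az": 0}])

```text
clock: 20.35
tcp_pos: [0.491, 0.2458, 0.1302]
orientation: [0.0, 0.221, 0.975, -0.0]
wrist_force: [1.1, -0.3, -0.8]
finger_gap: 0.0498
```

Lower to about 0.107 (the washer just over the tip), then check through the bore.

Request:
servo_tool(increments=[{"claw": 1,"x": -0.02,"y": 0.01,"z": -0.4,"ax": 0,"ay": 0,"az": 0},{"claw": 1,"x": 0,"y": 0,"z": -0.3,"ax": 0,"ay": 0,"az": 0},{"claw": 1,"x": 0,"y": 0,"z": -0.2,"ax": 0,"ay": 0,"az": 0},{"claw": 1,"x": 0,"y": 0,"z": 0,"ax": 0,"ay": 0,"az": 0},{"claw": 1,"x": 0,"y": 0,"z": 0,"ax": 0,"ay": 0,"az": 0}])

```text
clock: 20.85
tcp_pos: [0.4901, 0.2467, 0.1072]
orientation: [-0.0, 0.221, 0.975, -0.0]
wrist_force: [0.8, -1.0, 0.3]
finger_gap: 0.0496
```

```bash
python3 -c "
from look import *
look('w13',(.4897,.2471,.1))
a=cv2.imread('pics/w13.png')
cv2.imwrite('pics/zw13.png',cv2.resize(a[200:340,205:350],None,fx=4,fy=4,interpolation=cv2.INTER_CUBIC))"
```

```text
20.85 [0.4901 0.2467 0.1072] [ 0.3201  0.3463 -0.2665  0.9583  0.0001  0.7649] [ 0.7606 -0.982   0.2936]
[275.6326 279.9249]
```

View pics/zw13.png

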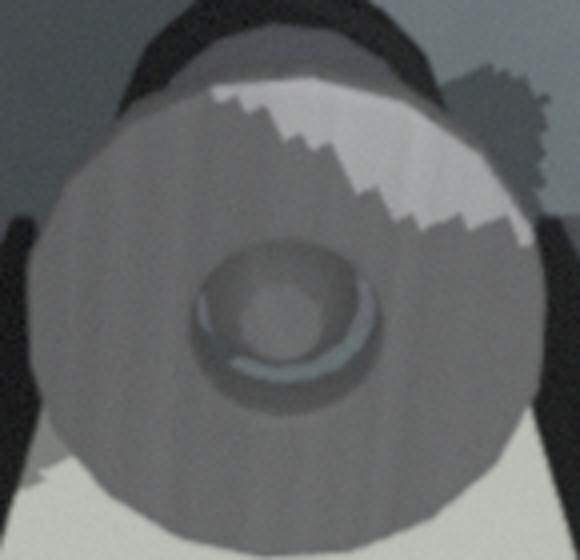

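Request:
servo_tool(increments=[{"claw": 1,"x": -0.02,"y": 0,"z": -0.1,"ax": 0,"ay": 0,"az": 0},{"claw": 1,"x": 0,"y": 0,"z": -0.1,"ax": 0,"ay": 0,"az": 0},{"claw": 1,"x": 0,"y": 0,"z": -0.1,"ax": 0,"ay": 0,"az": 0},{"claw": 1,"x": 0,"y": 0,"z": 0,"ax": 0,"ay": 0,"az": 0}])

```text
clock: 21.3
tcp_pos: [0.4894, 0.2468, 0.0994]
orientation: [-0.0, 0.221, 0.975, -0.0]
wrist_force: [-0.0, -0.3, -0.7]
finger_gap: 0.05
```

Request:
servo_tool(increments=[{"claw": 1,"x": 0,"y": 0,"z": -0.15,"ax": 0,"ay": 0,"az": 0},{"claw": 1,"x": 0,"y": 0,"z": -0.15,"ax": 0,"ay": 0,"az": 0},{"claw": 1,"x": 0,"y": 0,"z": 0,"ax": 0,"ay": 0,"az": 0}])

```text
clock: 21.6
tcp_pos: [0.4892, 0.2467, 0.0916]
orientation: [-0.001, 0.221, 0.975, -0.0]
wrist_force: [-0.2, -0.0, -1.8]
finger_gap: 0.0498
```

Request:
servo_tool(increments=[{"claw": 1,"x": 0,"y": 0,"z": -0.1,"ax": 0,"ay": 0,"az": 0},{"claw": 1,"x": 0,"y": 0,"z": 0,"ax": 0,"ay": 0,"az": 0}])

```text
clock: 21.8
tcp_pos: [0.4896, 0.2468, 0.0895]
orientation: [-0.0, 0.221, 0.975, -0.0]
wrist_force: [-0.1, -0.4, -1.0]
finger_gap: 0.0499
```

Request:
servo_tool(increments=[{"claw": 1,"x": 0,"y": 0,"z": -0.08,"ax": 0,"ay": 0,"az": 0},{"claw": 1,"x": 0,"y": 0,"z": 0,"ax": 0,"ay": 0,"az": 0}])

```text
clock: 22.0
tcp_pos: [0.4896, 0.2468, 0.0876]
orientation: [-0.0, 0.221, 0.975, -0.0]
wrist_force: [0.5, 0.8, -1.5]
finger_gap: 0.0497
```

Request:
servo_tool(increments=[{"claw": 1,"x": 0,"y": 0,"z": -0.06,"ax": 0,"ay": 0,"az": 0},{"claw": 1,"x": 0,"y": 0,"z": 0,"ax": 0,"ay": 0,"az": 0}])

```text
clock: 22.2
tcp_pos: [0.4898, 0.2469, 0.0864]
orientation: [0.0, 0.221, 0.975, 0.0]
wrist_force: [-0.3, -0.1, -0.9]
finger_gap: 0.0502
```

Request:
servo_tool(increments=[{"claw": 1,"x": 0,"y": 0,"z": -0.04,"ax": 0,"ay": 0,"az": 0},{"claw": 1,"x": 0,"y": 0,"z": 0,"ax": 0,"ay": 0,"az": 0}])

```text
clock: 22.4
tcp_pos: [0.4899, 0.2469, 0.0858]
orientation: [0.0, 0.221, 0.975, 0.0]
wrist_force: [-0.5, -0.4, 3.6]
finger_gap: 0.0498
```

Contact felt. Release and retreat.

Request:
servo_tool(increments=[{"claw": 0.3,"x": 0,"y": 0,"z": 0,"ax": 0,"ay": 0,"az": 0},{"claw": 0.1,"x": 0,"y": 0,"z": 0,"ax": 0,"ay": 0,"az": 0},{"claw": 0,"x": 0,"y": 0,"z": 0,"ax": 0,"ay": 0,"az": 0},{"claw": 0,"x": 0,"y": 0,"z": 0,"ax": 0,"ay": 0,"az": 0}])

```text
clock: 22.8
tcp_pos: [0.4896, 0.2468, 0.0851]
orientation: [-0.0, 0.221, 0.975, -0.0]
wrist_force: [-1.0, 0.6, 1.4]
finger_gap: 0.0858
```

Request:
servo_tool(increments=[{"claw": 0,"x": 0,"y": 0,"z": 0.5,"ax": 0,"ay": 0,"az": 0},{"claw": 0,"x": 0,"y": 0,"z": 1,"ax": 0,"ay": 0,"az": 0},{"claw": 0,"x": 0,"y": 0,"z": 1,"ax": 0,"ay": 0,"az": 0},{"claw": 0,"x": 0,"y": 0,"z": 1,"ax": 0,"ay": 0,"az": 0},{"claw": 0,"x": 0,"y": 0,"z": 0.5,"ax": 0,"ay": 0,"az": 0}])

```text
clock: 23.3
tcp_pos: [0.4908, 0.2472, 0.1885]
orientation: [0.002, 0.221, 0.975, 0.001]
wrist_force: [0.2, -0.2, 0.3]
finger_gap: 0.0855
```

```bash
python3 -c "
from sides import *
sides('s14');look('w14',(.525,.0163,.024))"
```

```text
23.4 [0.491  0.2473 0.1878] [ 0.3205  0.286  -0.1414  1.1388  0.0001  0.7653] [0.0499 0.7538 0.8153]
[ 56.1573 335.2501]
```

View pics/s14.png

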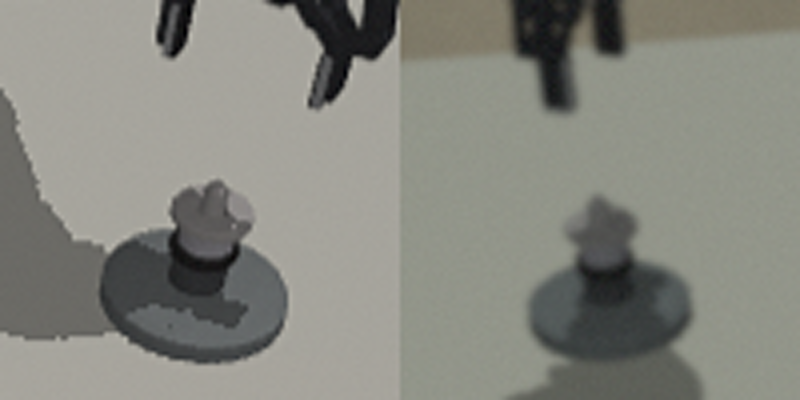

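View pics/w14.png

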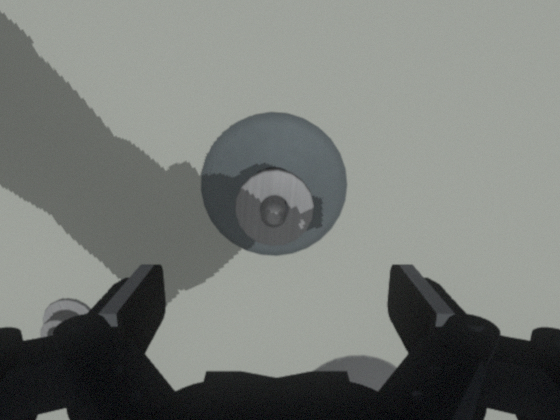

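The washer lies concentric and flat. Next is the bushing.

Request:
servo_tool(increments=[{"claw": 0,"x": 0.14,"y": -1,"z": 0,"ax": 0,"ay": 0,"az": 0},{"claw": 0,"x": 0.14,"y": -1,"z": 0,"ax": 0,"ay": 0,"az": 0},{"claw": 0,"x": 0.14,"y": -1,"z": 0,"ax": 0,"ay": 0,"az": 0},{"claw": 0,"x": 0.14,"y": -1,"z": 0,"ax": 0,"ay": 0,"az": 0},{"claw": 0,"x": 0.14,"y": -1,"z": 0,"ax": 0,"ay": 0,"az": 0}])

```text
clock: 23.95
tcp_pos: [0.5062, 0.1208, 0.1835]
orientation: [-0.001, 0.221, 0.975, -0.0]
wrist_force: [-0.2, -0.3, -0.1]
finger_gap: 0.0854
```

Request:
servo_tool(increments=[{"claw": 0,"x": 0.14,"y": -1,"z": 0,"ax": 0,"ay": 0,"az": 0},{"claw": 0,"x": 0.14,"y": -1,"z": 0,"ax": 0,"ay": 0,"az": 0},{"claw": 0,"x": 0.14,"y": -1,"z": 0,"ax": 0,"ay": 0,"az": 0},{"claw": 0,"x": 0.14,"y": -1,"z": 0,"ax": 0,"ay": 0,"az": 0},{"claw": 0,"x": 0.1,"y": -0.25,"z": 0,"ax": 0,"ay": 0,"az": 0}])

```text
clock: 24.45
tcp_pos: [0.523, 0.0136, 0.1836]
orientation: [-0.001, 0.222, 0.975, -0.0]
wrist_force: [0.0, 0.7, 0.2]
finger_gap: 0.0855
```

Request:
servo_tool(increments=[{"claw": 0,"x": 0,"y": 0,"z": 0,"ax": 0,"ay": 0,"az": 0},{"claw": 0,"x": 0,"y": 0,"z": 0,"ax": 0,"ay": 0,"az": 0}])

```text
clock: 24.65
tcp_pos: [0.5231, 0.0162, 0.1845]
orientation: [-0.001, 0.221, 0.975, 0.0]
wrist_force: [-0.1, 0.7, -0.7]
finger_gap: 0.0855
```

```bash
python3 -c "
from look import *
look('w15',(.525,.0163,.024))
a=cv2.imread('pics/w15.png')
cv2.imwrite('pics/zw15.png',cv2.resize(a[140:240,220:330],None,fx=5,fy=5,interpolation=cv2.INTER_CUBIC))"
```

```text
24.65 [0.5231 0.0162 0.1845] [-0.1228  0.2435 -0.2068  1.1221  0.0005  0.3218] [-0.1452  0.6779 -0.6542]
[276.8027 195.5395]
```

View pics/zw15.png

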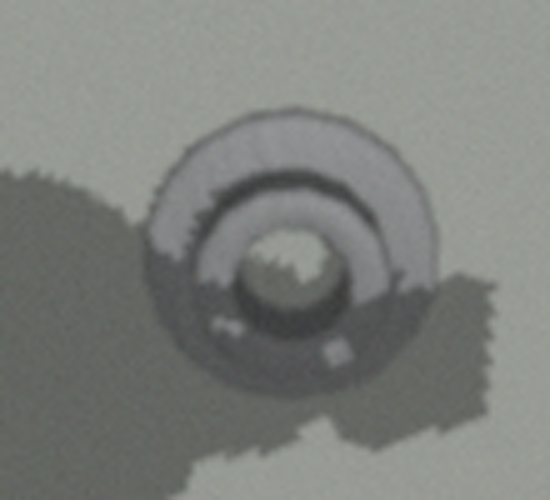

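The bushing bore is at about (278,196), so it lies near (0.5258, 0.0170).

Request:
servo_tool(increments=[{"claw": 0,"x": 0.11,"y": 0.03,"z": -1,"ax": 0,"ay": 0,"az": 0},{"claw": 0,"x": 0,"y": 0,"z": -1,"ax": 0,"ay": 0,"az": 0},{"claw": 0,"x": 0,"y": 0,"z": -1,"ax": 0,"ay": 0,"az": 0},{"claw": 0,"x": 0,"y": 0,"z": -1,"ax": 0,"ay": 0,"az": 0},{"claw": 0.2,"x": 0,"y": 0,"z": -1,"ax": 0,"ay": 0,"az": 0}])

```text
clock: 25.2
tcp_pos: [0.5262, 0.0176, 0.0594]
orientation: [0.0, 0.22, 0.976, 0.0]
wrist_force: [-0.0, -0.5, -0.1]
finger_gap: 0.0734
```

Request:
servo_tool(increments=[{"claw": 0.4,"x": 0,"y": 0,"z": -0.7,"ax": 0,"ay": 0,"az": 0},{"claw": 0.5,"x": 0,"y": 0,"z": -0.6,"ax": 0,"ay": 0,"az": 0},{"claw": 0.5,"x": 0,"y": 0,"z": 0,"ax": 0,"ay": 0,"az": 0},{"claw": 0.5,"x": 0,"y": 0,"z": 0,"ax": 0,"ay": 0,"az": 0}])

```text
clock: 25.6
tcp_pos: [0.5261, 0.0172, 0.0279]
orientation: [-0.0, 0.22, 0.976, 0.0]
wrist_force: [0.9, -1.0, 0.6]
finger_gap: 0.0425
```

```bash
python3 -c "
from look import *
look('w16',(.5258,.017,.024))"
```

```text
25.6 [0.5261 0.0172 0.0279] [-0.12    0.395  -0.421   0.7555  0.0002  0.3235] [ 0.8876 -0.9681  0.5772]
[274.4002 284.3132]
```

View pics/w16.png

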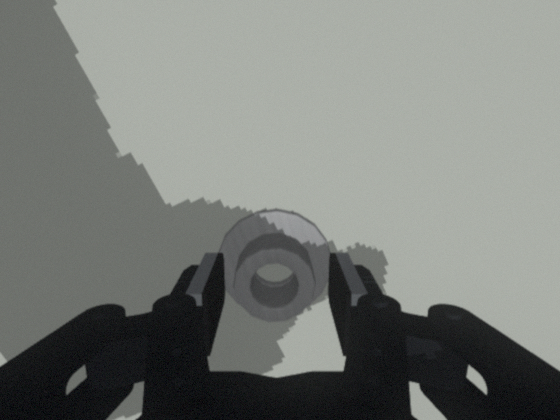

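Request:
servo_tool(increments=[{"claw": 0.5,"x": 0,"y": 0,"z": -0.2,"ax": 0,"ay": 0,"az": 0},{"claw": 0.5,"x": 0,"y": 0,"z": 0,"ax": 0,"ay": 0,"az": 0},{"claw": 1,"x": 0,"y": 0,"z": 0,"ax": 0,"ay": 0,"az": 0},{"claw": 1,"x": 0,"y": 0,"z": 0,"ax": 0,"ay": 0,"az": 0},{"claw": 1,"x": 0,"y": 0,"z": 0,"ax": 0,"ay": 0,"az": 0}], newtons=60)

```text
clock: 26.15
tcp_pos: [0.5267, 0.0163, 0.0236]
orientation: [0.0, 0.221, 0.975, 0.0]
wrist_force: [-1.3, 0.6, 6.4]
finger_gap: 0.0304
```

Request:
servo_tool(increments=[{"claw": 1,"x": 0,"y": 0,"z": 0.2,"ax": 0,"ay": 0,"az": 0},{"claw": 1,"x": 0,"y": 0,"z": 0.8,"ax": 0,"ay": 0,"az": 0},{"claw": 1,"x": 0,"y": 0,"z": 1,"ax": 0,"ay": 0,"az": 0},{"claw": 1,"x": 0,"y": 0,"z": 1,"ax": 0,"ay": 0,"az": 0},{"claw": 1,"x": 0,"y": 0,"z": 1,"ax": 0,"ay": 0,"az": 0}])

```text
clock: 26.65
tcp_pos: [0.5261, 0.0163, 0.1237]
orientation: [-0.0, 0.221, 0.975, 0.0]
wrist_force: [-0.5, 0.1, -1.5]
finger_gap: 0.0299
```

Request:
servo_tool(increments=[{"claw": 1,"x": 0,"y": 0.5,"z": 1,"ax": 0,"ay": 0,"az": 0},{"claw": 1,"x": -0.18,"y": 1,"z": 1,"ax": 0,"ay": 0,"az": 0},{"claw": 1,"x": -0.2,"y": 1,"z": 0,"ax": 0,"ay": 0,"az": 0},{"claw": 1,"x": -0.2,"y": 1,"z": 0,"ax": 0,"ay": 0,"az": 0},{"claw": 1,"x": -0.2,"y": 1,"z": 0,"ax": 0,"ay": 0,"az": 0}])

```text
clock: 27.15
tcp_pos: [0.5067, 0.1296, 0.1732]
orientation: [0.0, 0.221, 0.975, 0.0]
wrist_force: [-0.3, -0.1, -0.6]
finger_gap: 0.0302
```

Request:
servo_tool(increments=[{"claw": 1,"x": -0.2,"y": 1,"z": 0,"ax": 0,"ay": 0,"az": 0},{"claw": 1,"x": -0.2,"y": 1,"z": 0,"ax": 0,"ay": 0,"az": 0},{"claw": 1,"x": -0.2,"y": 0,"z": 0,"ax": 0,"ay": 0,"az": 0},{"claw": 1,"x": 0,"y": 0,"z": 0,"ax": 0,"ay": 0,"az": 0},{"claw": 1,"x": 0,"y": 0,"z": 0,"ax": 0,"ay": 0,"az": 0}])

```text
clock: 27.65
tcp_pos: [0.4919, 0.1783, 0.1728]
orientation: [-0.0, 0.221, 0.975, -0.0]
wrist_force: [-0.1, 0.1, -0.6]
finger_gap: 0.0301
```

```bash
python3 -c "
from sides import *
look('w17',(.4897,.2471,.1))
sides('s17')"
```

```text
27.65 [0.4919 0.1783 0.1728] [ 0.1943  0.2494 -0.229   1.0925 -0.0003  0.6396] [-0.0551  0.0897 -0.5872]
[389.2209 172.1209]
```

View pics/w17.png

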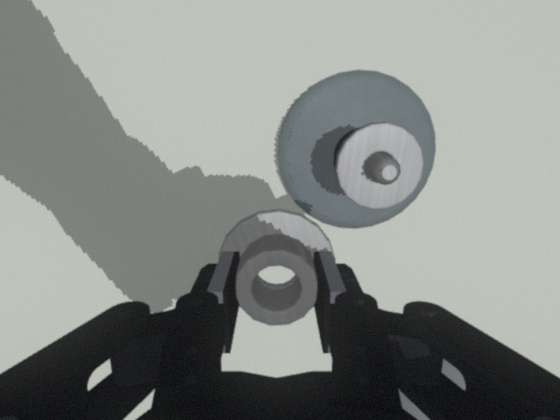

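View pics/s17.png

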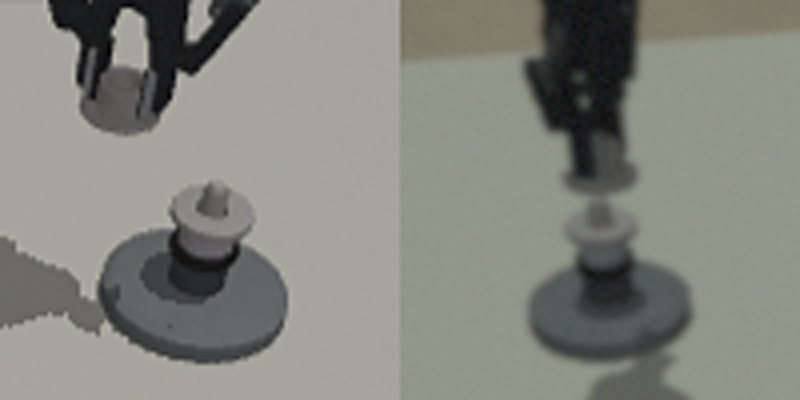

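Request:
servo_tool(increments=[{"claw": 1,"x": -0.07,"y": 0.9,"z": 0,"ax": 0,"ay": 0,"az": 0},{"claw": 1,"x": 0,"y": 0.9,"z": 0,"ax": 0,"ay": 0,"az": 0},{"claw": 1,"x": 0,"y": 0.9,"z": -0.4,"ax": 0,"ay": 0,"az": 0},{"claw": 1,"x": 0,"y": 0.03,"z": -0.8,"ax": 0,"ay": 0,"az": 0},{"claw": 1,"x": 0,"y": 0,"z": -0.3,"ax": 0,"ay": 0,"az": 0}])

```text
clock: 28.3
tcp_pos: [0.4895, 0.2468, 0.1336]
orientation: [-0.001, 0.221, 0.975, -0.001]
wrist_force: [-0.2, -1.4, -1.4]
finger_gap: 0.0301
```

Request:
servo_tool(increments=[{"claw": 1,"x": 0,"y": 0,"z": 0,"ax": 0,"ay": 0,"az": 0},{"claw": 1,"x": 0,"y": 0,"z": 0,"ax": 0,"ay": 0,"az": 0}])

```text
clock: 28.5
tcp_pos: [0.4905, 0.2464, 0.1356]
orientation: [-0.0, 0.221, 0.975, -0.0]
wrist_force: [-0.2, 0.2, -1.9]
finger_gap: 0.0301
```

Request:
servo_tool(increments=[{"claw": 1,"x": 0,"y": 0,"z": -0.3,"ax": 0,"ay": 0,"az": 0},{"claw": 1,"x": 0,"y": 0,"z": -0.2,"ax": 0,"ay": 0,"az": 0},{"claw": 1,"x": 0,"y": 0,"z": -0.15,"ax": 0,"ay": 0,"az": 0},{"claw": 1,"x": 0,"y": 0,"z": 0,"ax": 0,"ay": 0,"az": 0}])

```text
clock: 28.9
tcp_pos: [0.4898, 0.2468, 0.1184]
orientation: [-0.0, 0.221, 0.975, -0.0]
wrist_force: [-0.4, -0.3, -1.0]
finger_gap: 0.0302
```

```bash
python3 -c "
from look import *
look('w18',(.4897,.2471,.1))
a=cv2.imread('pics/w18.png')
cv2.imwrite('pics/zw18.png',cv2.resize(a[200:340,205:350],None,fx=4,fy=4,interpolation=cv2.INTER_CUBIC))"
```

```text
28.9 [0.4898 0.2468 0.1184] [ 0.3204  0.3366 -0.2503  0.985   0.      0.7654] [-0.3997 -0.2861 -1.0319]
[275.9318 268.5774]
```

View pics/zw18.png

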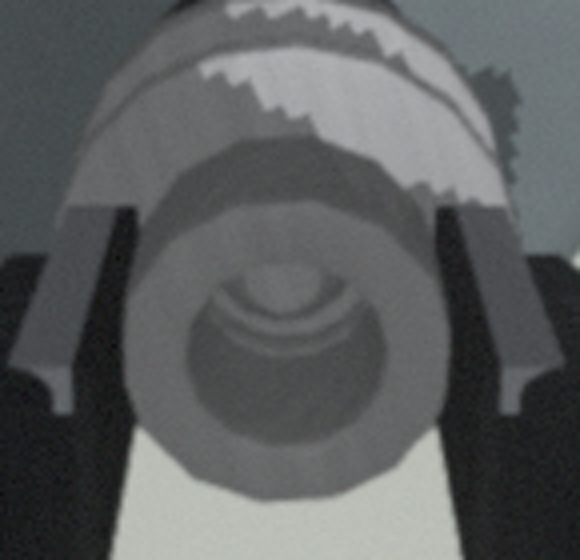

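The tip is centred in the bushing bore (x 285 against 286). I'll continue down.

Request:
servo_tool(increments=[{"claw": 1,"x": 0,"y": 0,"z": -0.12,"ax": 0,"ay": 0,"az": 0},{"claw": 1,"x": 0,"y": 0,"z": -0.12,"ax": 0,"ay": 0,"az": 0},{"claw": 1,"x": 0,"y": 0,"z": -0.12,"ax": 0,"ay": 0,"az": 0},{"claw": 1,"x": 0,"y": 0,"z": 0,"ax": 0,"ay": 0,"az": 0}])

```text
clock: 29.35
tcp_pos: [0.4898, 0.247, 0.1095]
orientation: [-0.0, 0.221, 0.975, -0.0]
wrist_force: [0.0, -0.3, -1.5]
finger_gap: 0.0304
```

Request:
servo_tool(increments=[{"claw": 1,"x": 0,"y": 0,"z": -0.1,"ax": 0,"ay": 0,"az": 0},{"claw": 1,"x": 0,"y": 0,"z": 0,"ax": 0,"ay": 0,"az": 0}])

```text
clock: 29.55
tcp_pos: [0.49, 0.2471, 0.1073]
orientation: [-0.0, 0.221, 0.975, -0.0]
wrist_force: [0.5, -0.3, -1.8]
finger_gap: 0.0302
```

Request:
servo_tool(increments=[{"claw": 1,"x": 0,"y": 0,"z": -0.06,"ax": 0,"ay": 0,"az": 0},{"claw": 1,"x": 0,"y": 0,"z": 0,"ax": 0,"ay": 0,"az": 0}])

```text
clock: 29.75
tcp_pos: [0.4901, 0.2471, 0.106]
orientation: [-0.0, 0.221, 0.975, 0.0]
wrist_force: [0.0, 0.0, -1.7]
finger_gap: 0.03
```

Request:
servo_tool(increments=[{"claw": 1,"x": 0,"y": 0,"z": -0.06,"ax": 0,"ay": 0,"az": 0},{"claw": 1,"x": 0,"y": 0,"z": 0,"ax": 0,"ay": 0,"az": 0}])

```text
clock: 29.95
tcp_pos: [0.4901, 0.247, 0.1044]
orientation: [-0.0, 0.221, 0.975, -0.0]
wrist_force: [0.2, -0.1, -1.9]
finger_gap: 0.0299
```

Request:
servo_tool(increments=[{"claw": 1,"x": 0,"y": 0,"z": -0.05,"ax": 0,"ay": 0,"az": 0},{"claw": 1,"x": 0,"y": 0,"z": -0.05,"ax": 0,"ay": 0,"az": 0},{"claw": 1,"x": 0,"y": 0,"z": 0,"ax": 0,"ay": 0,"az": 0}])

```text
clock: 30.25
tcp_pos: [0.4903, 0.2471, 0.1024]
orientation: [0.0, 0.221, 0.975, 0.0]
wrist_force: [-1.1, 0.4, 2.9]
finger_gap: 0.0302
```

Request:
servo_tool(increments=[{"claw": 1,"x": 0,"y": 0,"z": -0.05,"ax": 0,"ay": 0,"az": 0},{"claw": 1,"x": 0,"y": 0,"z": 0,"ax": 0,"ay": 0,"az": 0}])

```text
clock: 30.45
tcp_pos: [0.4903, 0.2471, 0.1011]
orientation: [0.0, 0.221, 0.975, 0.0]
wrist_force: [-0.8, -0.8, 3.6]
finger_gap: 0.0305
```

Request:
servo_tool(increments=[{"claw": 1,"x": 0,"y": 0,"z": -0.04,"ax": 0,"ay": 0,"az": 0},{"claw": 1,"x": 0,"y": 0,"z": -0.04,"ax": 0,"ay": 0,"az": 0}])

```text
clock: 30.65
tcp_pos: [0.4903, 0.2471, 0.0989]
orientation: [0.0, 0.221, 0.975, 0.0]
wrist_force: [-0.2, -0.2, 4.3]
finger_gap: 0.0303
```

Request:
servo_tool(increments=[{"claw": 1,"x": 0,"y": 0,"z": -0.04,"ax": 0,"ay": 0,"az": 0},{"claw": 1,"x": 0,"y": 0,"z": -0.04,"ax": 0,"ay": 0,"az": 0}])

```text
clock: 30.85
tcp_pos: [0.4903, 0.2471, 0.0968]
orientation: [0.0, 0.221, 0.975, 0.0]
wrist_force: [-0.9, 0.1, 3.4]
finger_gap: 0.0305
```

Request:
servo_tool(increments=[{"claw": 1,"x": 0,"y": 0,"z": -0.04,"ax": 0,"ay": 0,"az": 0}])

```text
clock: 30.95
tcp_pos: [0.4903, 0.2471, 0.0958]
orientation: [0.0, 0.221, 0.975, 0.0]
wrist_force: [-0.8, -0.8, 4.7]
finger_gap: 0.0301
```

Request:
servo_tool(increments=[{"claw": 1,"x": 0,"y": 0,"z": -0.04,"ax": 0,"ay": 0,"az": 0}])

```text
clock: 31.05
tcp_pos: [0.4905, 0.2471, 0.0954]
orientation: [0.0, 0.221, 0.975, 0.0]
wrist_force: [-3.3, -1.1, 14.4]
finger_gap: 0.0303
```

Request:
servo_tool(increments=[{"claw": 1,"x": 0,"y": 0,"z": -0.03,"ax": 0,"ay": 0,"az": 0}])

```text
clock: 31.15
tcp_pos: [0.4905, 0.2471, 0.0953]
orientation: [0.001, 0.221, 0.975, 0.0]
wrist_force: [-4.1, -2.7, 17.7]
finger_gap: 0.0304
```

The stop is felt: 17.7 N and no more travel. I'll hold.

Request:
servo_tool(increments=[{"claw": 1,"x": 0,"y": 0,"z": 0,"ax": 0,"ay": 0,"az": 0},{"claw": 1,"x": 0,"y": 0,"z": 0,"ax": 0,"ay": 0,"az": 0},{"claw": 1,"x": 0,"y": 0,"z": 0,"ax": 0,"ay": 0,"az": 0},{"claw": 1,"x": 0,"y": 0,"z": 0,"ax": 0,"ay": 0,"az": 0},{"claw": 1,"x": 0,"y": 0,"z": 0,"ax": 0,"ay": 0,"az": 0}])

```text
clock: 31.65
tcp_pos: [0.4905, 0.2471, 0.0954]
orientation: [0.001, 0.221, 0.975, 0.0]
wrist_force: [-4.4, -1.5, 13.0]
finger_gap: 0.0302
```

```bash
python3 -c "
from sides import *
sides('s19');s=env.get_state();print(s['wrist_force'],s['tcp_pos'])"
```

```text
[-3.5208 -2.4041 14.1969] [0.4905 0.2471 0.0954]
```

View pics/s19.png

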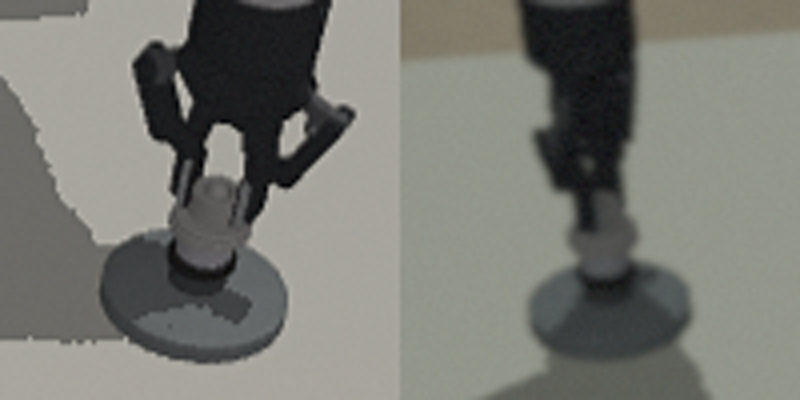

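Request:
servo_tool(increments=[{"claw": 1,"x": 0,"y": 0,"z": -0.01,"ax": 0,"ay": 0,"az": 0},{"claw": 1,"x": 0,"y": 0,"z": -0.01,"ax": 0,"ay": 0,"az": 0},{"claw": 1,"x": 0,"y": 0,"z": 0,"ax": 0,"ay": 0,"az": 0},{"claw": 1,"x": 0,"y": 0,"z": 0,"ax": 0,"ay": 0,"az": 0},{"claw": 1,"x": 0,"y": 0,"z": 0,"ax": 0,"ay": 0,"az": 0}])

```text
clock: 32.25
tcp_pos: [0.4906, 0.2471, 0.0954]
orientation: [0.001, 0.221, 0.975, 0.0]
wrist_force: [-4.2, -2.6, 16.1]
finger_gap: 0.03
```

Request:
servo_tool(increments=[{"claw": 1,"x": 0,"y": 0,"z": 0,"ax": 0,"ay": 0,"az": 0}])

```text
clock: 32.35
tcp_pos: [0.4905, 0.2471, 0.0954]
orientation: [0.001, 0.221, 0.975, 0.0]
wrist_force: [-4.2, -1.8, 16.1]
finger_gap: 0.0303
```

Request:
servo_tool(increments=[{"claw": 1,"x": 0,"y": 0,"z": -0.01,"ax": 0,"ay": 0,"az": 0},{"claw": 1,"x": 0,"y": 0,"z": 0,"ax": 0,"ay": 0,"az": 0},{"claw": 1,"x": 0,"y": 0,"z": 0,"ax": 0,"ay": 0,"az": 0},{"claw": 1,"x": 0,"y": 0,"z": 0,"ax": 0,"ay": 0,"az": 0}])

```text
clock: 32.75
tcp_pos: [0.4906, 0.2471, 0.0953]
orientation: [0.001, 0.221, 0.975, 0.0]
wrist_force: [-3.9, -3.0, 17.6]
finger_gap: 0.0298
```

Request:
servo_tool(increments=[{"claw": 1,"x": 0,"y": 0,"z": 0.05,"ax": 0,"ay": 0,"az": 0},{"claw": 1,"x": 0,"y": 0,"z": 0,"ax": 0,"ay": 0,"az": 0}])

```text
clock: 32.95
tcp_pos: [0.4904, 0.2471, 0.0954]
orientation: [0.0, 0.221, 0.975, 0.0]
wrist_force: [-2.4, -1.2, 10.1]
finger_gap: 0.0302
```

Request:
servo_tool(increments=[{"claw": 0.6,"x": 0,"y": 0,"z": 0,"ax": 0,"ay": 0,"az": 0},{"claw": 0.3,"x": 0,"y": 0,"z": 0,"ax": 0,"ay": 0,"az": 0},{"claw": 0,"x": 0,"y": 0,"z": 0,"ax": 0,"ay": 0,"az": 0},{"claw": 0,"x": 0,"y": 0,"z": 0,"ax": 0,"ay": 0,"az": 0},{"claw": 0,"x": 0,"y": 0,"z": 0,"ax": 0,"ay": 0,"az": 0}])

```text
clock: 33.45
tcp_pos: [0.49, 0.2471, 0.0943]
orientation: [-0.0, 0.221, 0.975, -0.0]
wrist_force: [0.5, -0.5, 0.5]
finger_gap: 0.0856
```

Request:
servo_tool(increments=[{"claw": 0,"x": 0,"y": 0,"z": 0.5,"ax": 0,"ay": 0,"az": 0},{"claw": 0,"x": 0,"y": 0,"z": 1,"ax": 0,"ay": 0,"az": 0},{"claw": 0,"x": 0,"y": 0,"z": 1,"ax": 0,"ay": 0,"az": 0},{"claw": 0,"x": 0,"y": 0,"z": 1,"ax": 0,"ay": 0,"az": 0},{"claw": 0,"x": 0,"y": 0,"z": 0.5,"ax": 0,"ay": 0,"az": 0}])

```text
clock: 33.95
tcp_pos: [0.4913, 0.2475, 0.1978]
orientation: [0.002, 0.221, 0.975, 0.001]
wrist_force: [-0.6, 0.9, 0.6]
finger_gap: 0.0856
```

```bash
python3 -c "
from sides import *
sides('s20');look('w20',(.4897,.2471,.1))"
```

```text
34.05 [0.4915 0.2475 0.1971] [ 0.3206  0.282  -0.1235  1.1607  0.0001  0.7654] [ 0.4684  0.1201 -0.761 ]
[273.1138 213.1707]
```

View pics/s20.png

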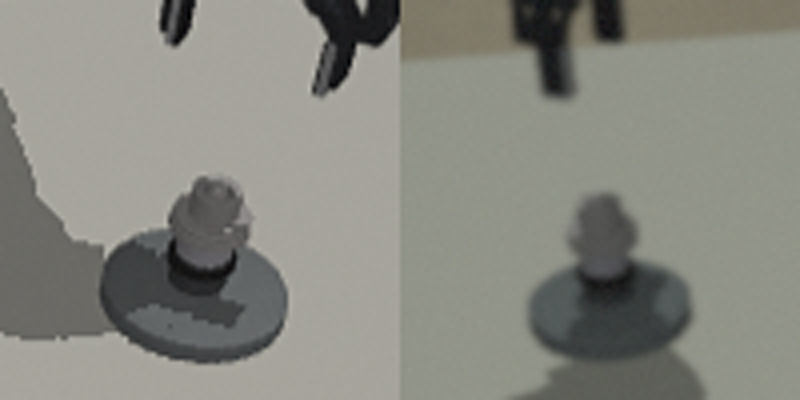

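View pics/w20.png

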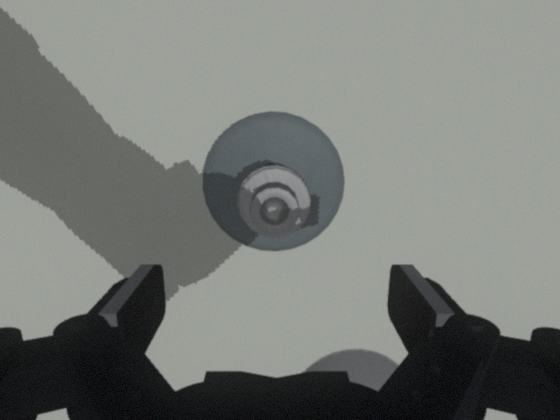

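Request:
servo_tool(increments=[{"claw": 0,"x": 0,"y": 0,"z": 0,"ax": 0,"ay": 0,"az": 0},{"claw": 0,"x": 0,"y": 0,"z": 0,"ax": 0,"ay": 0,"az": 0},{"claw": 0,"x": 0,"y": 0,"z": 0,"ax": 0,"ay": 0,"az": 0}])

```text
clock: 34.4
tcp_pos: [0.4895, 0.2468, 0.1934]
orientation: [-0.001, 0.221, 0.975, -0.001]
wrist_force: [-0.4, -1.0, 0.5]
finger_gap: 0.0853
```

```bash
python3 -c "
from h import *
cv2.imwrite('pics/final.png',env.read_camera('scene')[:,:,::-1])
print(env.hand_in())"
```

```text
the job is handed in; nothing more can be done
None
```

View pics/final.png

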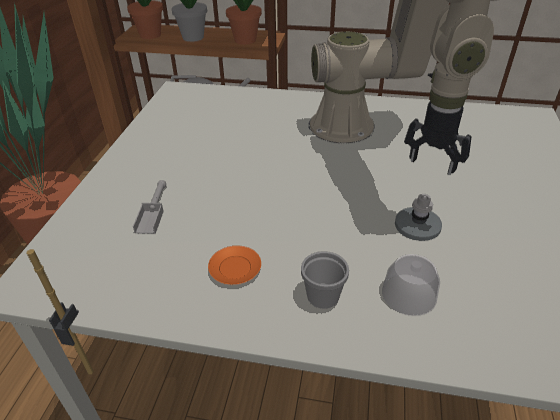

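I threaded the spacer, washer and bushing (flange down) onto the spindle, pressed the collar down to its stop, let go and handed in at about 34.5 s. The hand-in gave no verdict, so the result rests on my own checks.

- **Pressing force:** the collar slid at about 4 N at the wrist, then stopped hard. I then held it there, with readings settled at 13–14 N and stepped up to 17.6 N. Adding about 3 N for the stack's weight, I estimate 17–21 N on the collar. That sum is an estimate; the collar force itself is not reported. A sideways force of 4–5 N showed that the bushing was rubbing the spindle lightly while I pressed.
- **Collar travel:** roughly 10 mm in total, by the arm's readings. About 3 mm of that may have come early: placing the spacer, I went about 3 mm past first contact, so the collar may already have slid then. The spacer could also have slipped in the grip.
- **Final position:** the last wrist and scene pictures show the stack level and centred, with the open gripper well above it.
- **Bystanders:** the pot, dome, saucer and scoop look where they were at the start. I judged this by eye from the scene pictures only.
- **Disagreement in the measurements:** at first the side camera put the spindle tip about 6–8 mm away in y from the other two cameras. I used the wrist camera, which gave the same spot on later looks, and the parts fitted there.

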